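# Refit two drop-in rollers on a packing-bench conveyor

### The arm

A 6-joint arm with a two-finger parallel gripper is mounted at the origin on the work surface. World frame = base frame: x ahead of the robot, y to its left, z up, the work surface at z = 0. Lengths are in m, angles in rad, forces in N, time in s.
With the tool pointing down it reaches from about 0.375 to 0.9 m from the base axis. Payload 3.1 kg.
Tool frame: the origin (TCP) lies at the very end of the fingers, on their centre line; the grasp point (between the pads) lies 19 mm behind it; z points along the fingers, y is the direction in which the jaws open and shut (so a half turn about z gives the same grasp; the last joint's range is limited). The gripper opens to 87 mm and grips with 3 to 60 N. Pads are 19 mm wide; open, the fingers measure 117 mm over their backs; the gripper's body (75 mm by 190 mm) begins 51 mm behind the grasp point.
Start: joints at [1.143, 0.527, 1.433, -0, 1.181, -0.178], TCP at [0.154, 0.606, 0.223] pointing down, gripper open.
Joint ranges: [-3.08, 3.08], [-0.75, 2.2], [0.22, 2.44], [-1.43, 4.57], [0, 2.65], [-2.85, 2.85]. Speed limits (rad/s): [2.79, 2.79, 3.14, 3.14, 3.14, 3.14].

### API

Orientations are given as a unit quaternion [x, y, z, w].
In Python, from rig import robot gives the robot as it stands. The module is installed in compiled form; this text tells all that it offers.
- The arm moves only by the tool carry_out, never from a script. Its argument "series" is a list of rows, each a list of 7 numbers: the shift along the tool's x, y, z in mm, then the turn, a rotation vector about the tool's x, y, z in degrees, then the gripper command: -1 is shut, 1 is fully open, values between are in proportion. In form: [[tx, ty, tz, rx, ry, rz, claw], ...]. A call has 1 to 8 rows; each row is the pose to reach, as a shift and turn from the pose measured when the call began, along the tool's axes at that moment; what a row does not reach only later rows make up. A row lasts 1/8 s, in which the tool goes at most 62.5 mm and 10.7 degrees, less where a joint would pass 70% of its speed; a pose out of reach is approached as far as the arm can. A call with a gripper value outside its range is refused whole. The fingers move at their own pace and stop on an object; "force" is the grip in N (left out, the last holds). Time passes only in rows, so rows that repeat a pose let the fingers close. It gives the time, the measured TCP pose, the force and the opening at its end, in the units of the state.
- robot.get_obs(): the state, without advancing time (a new reading comes with each control period).
- robot.camera(name): name is "scene" or "side" or "wrist"; returns a dict with "pixels" (384x512x3 uint8, red, green, blue), "fx", "fy", "cx", "cy" (pixels), "position" and "attitude" of the camera in the world. Camera axes: x right, y down, z forward; pixel columns grow to the right and rows downward; lengths in m; the calibration is good to about 2 mm. A picture is of the moment at which its call begins. There is no depth.
- robot.hand_in(): hands the job in, once; it reports no verdict.
The state is a dict: "time": time; "q": joint angles; "joint_velocities": joint speeds; "joint_torque": joint torques, N m; "position": TCP position; "tool_rot": TCP orientation; "ft_force": force on the tool from outside, world axes, zero at the start; "moment": the same for the moment, N m; "grip_width": finger opening in m.
Only numpy, scipy, OpenCV 4.12 (cv2) and the standard library are available. Lean on these libraries where they do the work, as an engineer would, in place of code of your own. Each camera call takes 0.05 s, during which the arm holds its last target.

### The job

Two rollers are missing from the bench conveyor, and a can has dropped through into one of the gaps: take the can out and stand it upright in the free part of the half-filled case. Lay the two bright steel spare rollers from the sloping rack across the side frames at the two empty positions, both axle ends fully down in their slots, setting everything down gently, not dropping it. Leave the black rubber roller in the rack, the rollers already fitted in their slots, and everything else on the bench where it is.

Things in the scene. Friction and masses are not known exactly. Their poses are not given: they have to be found in the camera images.
- conveyor: Blue roller conveyor, fixed, running away from the robot. Origin on the table, midway between side frames (inner faces y = +/-118 mm, 5 thick, top edge 98 high); x along it, z up. Roller positions x = -127.5, -42.5, 42.5, 127.5 (two of these empty, two filled), then 212.5, 297.5, 382.5 (filled for good). Seated axis 85 high. Frames reach x = -185 to 425, with flanges to y = +/-148, 34 high.
- guide_rail (a point): Middle of the conveyor's side guide rail, a 12 mm rod along the conveyor's whole +y side, at y = 172 mm, 150 mm above the table. A full case of cans stands on the last rollers: conveyor x = 283 to 417 mm, y = +/-97 mm, up to 205 mm high.
- gap_1: Empty roller position with the can in it, marked by yellow paint stripes on the frames. Origin: where the middle of a seated roller's axis belongs, 85 mm above the table; x along the conveyor, y across (along the axle). Each frame has an open-topped slot here, 14 mm wide, floor 80 mm high, flared to 30 mm at the top edge (98 mm). Neighbouring positions are 85 mm away.
- gap_2: The other empty roller position, marked, shaped and defined like gap_1, with no can in it.
- spare_1: Spare roller, bright steel: 38 mm dia x 220 mm tube on a 10 mm axle 264 mm long (22 mm out at each end), 0.42 kg; origin at its middle on the axis, x along the axle. Starts in one of the rack's channels, sloping 30 degrees. The two bright spares are alike: either may go in either empty position, either way round.
- spare_2: The other bright steel spare roller, just like spare_1.
- rubber_roller: Black rubber-covered roller in the rack, not for this conveyor: 38 mm dia x 220 mm tube on a 10 mm axle 264 mm long (22 mm out at each end), 0.42 kg; origin at its middle on the axis, x along the axle.
- rack: Sloping wire rack, fixed; origin on the table under its middle roller's middle, x the way it rises. Channels at y = -85, 0, 85 mm, each two 8 mm rods 20 mm apart under the roller, rising 30 degrees to +x. A roller's middle is at x = 0, 115 mm high, its lower axle end against a foot plate that reaches 10 mm past the axis. Roller sides are free. Outline x -150 to 120, y +/-138 mm.
- fallen_can: Tin can, blue label, 58 mm diameter, 95 mm tall, 0.24 kg, standing on the bare table between the side frames in gap_1, so that no roller can go in there (a seated roller's underside is 66 mm high). Origin at the centre of its underside, z up its axis.
- case: Half-filled open cardboard case, fixed: 194 (x) x 134 (y) x 55 mm high, walls and floor 4 mm; origin at the centre of its underside. Two cans stand side by side at its far (+x) end, x = 62, y = +/-31 mm; the rest, x = -93 to 30 mm, is free.
- case_can_1: Blue can in the case, same size as the fallen can; origin at the centre of its underside.
- case_can_2: The other blue can in the case; origin at the centre of its underside.
- fitted_1: Roller already fitted, lying loose in its slots on the conveyor: 38 mm dia x 220 mm tube on a 10 mm axle 264 mm long (22 mm out at each end), 0.42 kg; origin at its middle on the axis, x along the axle.
- fitted_2: The other such fitted roller.
- stray_can: Red-labelled can, 58 mm diameter, 95 mm tall, standing on the bench in front of the robot; origin at the centre of its underside.
- mallet: Rubber mallet lying on the bench left of the conveyor, 310 mm long along x, head 60 mm diameter x 100 mm at its +x end; origin under its middle.
- tape_stand: Grey tape dispenser near the robot, 150 x 56 x 86 mm; origin at the centre of its underside, long along x.
- safety_knife: Yellow safety knife lying near the robot, 145 x 26 x 16 mm; origin at the centre of its underside, long along x.
Things that resemble listed ones, but are neither listed nor needed, are in the scene too. What is shaped like the fallen_can but turquoise is not meant. Leave any pink look-alike of the case alone.

How it is judged:
At the end, for the whole second after the job is handed in: A spare roller in each empty position: middle within 12 mm, axle within 0.03 rad of square. Fallen can in the case, upright within 0.1 rad, underside below 10 mm. All at rest. Moved less: fitted rollers 12 mm, rubber roller 15 mm, other bystanders 30 mm ((((distance between spare_1 and gap_1 below 0.012 m and angle between the x axis of spare_1 and the y axis of gap_1, either way round below 0.03 rad) and (distance between spare_2 and gap_2 below 0.012 m and angle between the x axis of spare_2 and the y axis of gap_2, either way round below 0.03 rad)) or ((distance between spare_1 and gap_2 below 0.012 m and angle between the x axis of spare_1 and the y axis of gap_2, either way round below 0.03 rad) and (distance between spare_2 and gap_1 below 0.012 m and angle between the x axis of spare_2 and the y axis of gap_1, either way round below 0.03 rad))) and x of fallen_can in the frame of case between -0.07 and 0.07 m and y of fallen_can in the frame of case between -0.04 and 0.04 m and height (world z) of fallen_can below 0.01 m and angle between fallen_can's own z axis and vertical below 0.1 rad and linear speed of each of spare_1, spare_2, fallen_can below 0.02 m/s and distance of each of fitted_1, fitted_2 from where it was at the start of the episode below 0.012 m and distance of rubber_roller from where it was at the start of the episode below 0.015 m and distance of each of case_can_1, case_can_2, stray_can, mallet, tape_stand, safety_knife from where it was at the start of the episode below 0.03 m); the robot touches nothing.
It fails at once if a spare roller or the fallen can is dropped (moves faster than 0.5 m/s with no finger on it) ((contact force between the fingers and spare_1 below 0.1 N and linear speed of spare_1 above 0.5 m/s) or (contact force between the fingers and spare_2 below 0.1 N and linear speed of spare_2 above 0.5 m/s) or (contact force between the fingers and fallen_can below 0.1 N and linear speed of fallen_can above 0.5 m/s)).
It fails at once if a bystander, or the rubber roller, is pushed more than 3 cm from its place (distance of any of case_can_1, case_can_2, stray_can, mallet, tape_stand, safety_knife, rubber_roller from where it was at the start of the episode above 0.03 m).
It fails at once if a roller already fitted is knocked more than 15 mm from its place (distance of any of fitted_1, fitted_2 from where it was at the start of the episode above 0.015 m).
It also fails if it takes over 70 s, if anything falls off the work surface, if the arm or the gripper's body presses on something with over 40 N, if the wrist force passes 120 N, or if a joint passes its speed limit or range.

## Working session

There is one attempt and no reset: what is moved stays moved. The work goes in short steps, Python scripts to look and compute and a tool call to move; the robot and the scene stay as the last step left them, time stands still between calls to the robot, and variables do not carry over. Pictures are saved under pics/ and viewed, and the job is handed in when it is done.

Besides the shell and the picture viewer there is one more tool, called after "Call:" as name(argument=value, ...), one argument or row to a line, values as JSON. carry_out: Moves the arm, as the interface text tells. Its arguments: {"type":"object","properties":{"series":{"type":"array"},"force":{"type":"number"}},"required":["series"]}

```bash
mkdir -p pics
python3 - <<'E'
from rig import robot
import cv2
for n in ("scene","side","wrist"):
    c=robot.camera(n); cv2.imwrite(f"pics/{n}0.png",c["pixels"][:,:,::-1])
    print(n,c["fx"],c["fy"],c["cx"],c["cy"],c["position"],c["attitude"])
print(robot.get_obs())
E
```

```text
scene 358.03430644090037 358.03430644090037 251.85959715470221 198.9781038026364 [0.90271973 0.53470515 1.02265975] [ 0.37150027  0.87977589 -0.2721761  -0.11790718]
side 377.1201078445695 377.1201078445695 253.16914465169506 188.84335957068816 [0.19427015 1.0361734  0.79877145] [-0.11747362  0.88319387 -0.45088411  0.05359167]
wrist 298.4728431226672 298.4728431226672 259.9691436550234 189.56329440196683 [0.08597544 0.62362902 0.38470809] [0.78265744 0.60848701 0.07976677 0.10405841]
{'time': 0.15, 'q': array([ 1.14249211e+00,  5.28245165e-01,  1.43358755e+00, -1.26265560e-05,
        1.18137638e+00, -1.78496621e-01]), 'joint_velocities': array([ 0.00057501, -0.00282834, -0.00339007, -0.00021665, -0.00072865,
        0.00242227]), 'joint_torque': array([-2.82303938e-05, -4.40428948e+01, -1.76842439e+01,  6.33065100e-02,
        5.52590168e-02, -1.11258305e-04]), 'position': array([0.1542545 , 0.60510453, 0.2218075 ]), 'tool_rot': array([ 1.24576857e-01,  9.92209632e-01, -7.73050459e-04, -2.35897708e-04]), 'ft_force': array([-0.11981002,  0.75394021, -0.60946326]), 'moment': array([-0.02527436,  0.01734363,  0.03338541]), 'grip_width': 0.08703040865765414}
```

View pics/scene0.png

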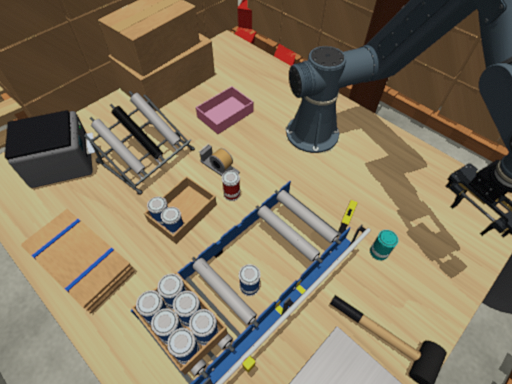

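View pics/side0.png

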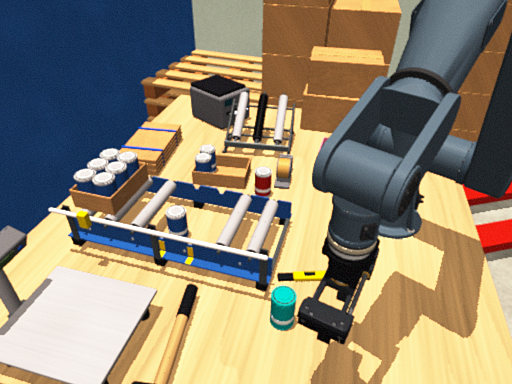

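View pics/wrist0.png

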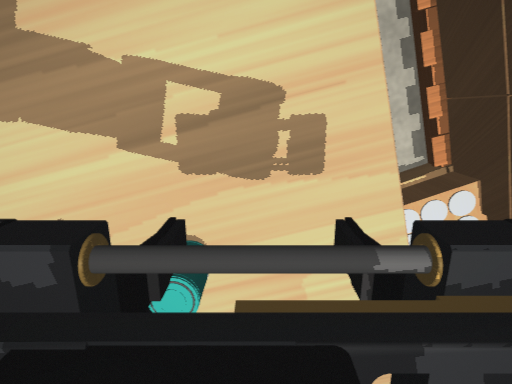

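```bash
cat > h.py <<'E'
import numpy as np, cv2, pickle
from scipy.spatial.transform import Rotation as R
def ray(c,u,v):
    d=R.from_quat(c["attitude"]).apply([(u-c["cx"])/c["fx"],(v-c["cy"])/c["fy"],1.]); return np.array(c["position"]),d
def onz(c,u,v,z):
    p,d=ray(c,u,v); return p+d*(z-p[2])/d[2]
def proj(c,P):
    q=R.from_quat(c["attitude"]).inv().apply(np.array(P)-np.array(c["position"]))
    q=np.atleast_2d(q); return np.c_[q[:,0]/q[:,2]*c["fx"]+c["cx"],q[:,1]/q[:,2]*c["fy"]+c["cy"]]
def tri(c1,p1,c2,p2):
    a,d=ray(c1,*p1); b,e=ray(c2,*p2); s=np.linalg.lstsq(np.c_[d,-e],b-a,rcond=None)[0]
    x,y=a+s[0]*d,b+s[1]*e; return (x+y)/2,np.linalg.norm(x-y)
def blobs(img,lo,hi,amin=15):
    m=cv2.inRange(cv2.cvtColor(img,cv2.COLOR_RGB2HSV),np.array(lo),np.array(hi))
    n,l,s,c=cv2.connectedComponentsWithStats(m)
    return [(s[i].tolist(),c[i].round(1).tolist()) for i in range(1,n) if s[i][4]>=amin]
def snap(n,tag):
    from rig import robot
    c=robot.camera(n); pickle.dump(c,open(f"pics/{n}{tag}.pkl","wb")); return c
def load(n,tag): return pickle.load(open(f"pics/{n}{tag}.pkl","rb"))
def crop(c,name,x,y,w,h,k):
    cv2.imwrite(f"pics/{name}.png",cv2.resize(c["pixels"][y:y+h,x:x+w,::-1],None,fx=k,fy=k,interpolation=cv2.INTER_CUBIC))
E
python3 - <<'E'
from h import *
for n in ("scene","side"):
    c=snap(n,"1")
    print(n,"yellow",blobs(c["pixels"],(24,140,110),(34,255,255),8))
    print(n,"blue",blobs(c["pixels"],(100,120,40),(125,255,255),80))
c=load("scene",1);crop(c,"sA",120,170,266,200,3)
c=load("scene",1);crop(c,"sB",70,80,200,150,4)
c=load("side",1);crop(c,"dA",40,140,266,160,3)
c=load("side",1);crop(c,"dB",180,70,130,130,4)
E
```

```text
scene yellow [([342, 200, 15, 25, 166], [349.1, 212.1]), ([296, 285, 9, 9, 39], [300.2, 288.8]), ([276, 305, 7, 9, 38], [279.1, 309.0]), ([243, 356, 12, 14, 109], [248.5, 362.6])]
scene blue [([262, 194, 16, 14, 104], [270.6, 201.0]), ([198, 209, 61, 52, 596], [229.0, 236.1]), ([32, 219, 47, 39, 165], [54.9, 238.3]), ([163, 219, 20, 13, 103], [173.7, 225.7]), ([190, 228, 161, 156, 2509], [271.7, 313.7]), ([65, 248, 48, 43, 194], [88.3, 269.5]), ([179, 262, 16, 17, 131], [186.8, 270.4]), ([241, 282, 18, 9, 84], [249.2, 286.7]), ([196, 327, 21, 14, 84], [207.2, 336.0])]
side yellow [([77, 211, 11, 16, 90], [81.6, 217.3]), ([160, 250, 5, 7, 27], [161.6, 252.6]), ([185, 257, 8, 7, 39], [188.8, 260.1]), ([293, 270, 33, 11, 231], [308.2, 274.9])]
side blue [([0, 0, 195, 234, 30595], [75.7, 90.9]), ([196, 153, 20, 19, 169], [206.1, 164.9]), ([147, 177, 20, 15, 155], [156.4, 183.9]), ([171, 182, 71, 26, 925], [205.8, 194.6]), ([248, 195, 21, 18, 233], [257.3, 203.4]), ([275, 201, 16, 19, 218], [283.3, 209.7]), ([167, 216, 19, 16, 211], [176.9, 224.3]), ([73, 218, 81, 38, 1361], [116.4, 237.8]), ([157, 237, 103, 46, 1858], [213.0, 259.8]), ([266, 258, 6, 27, 103], [268.5, 270.4])]
```

View pics/sA.png

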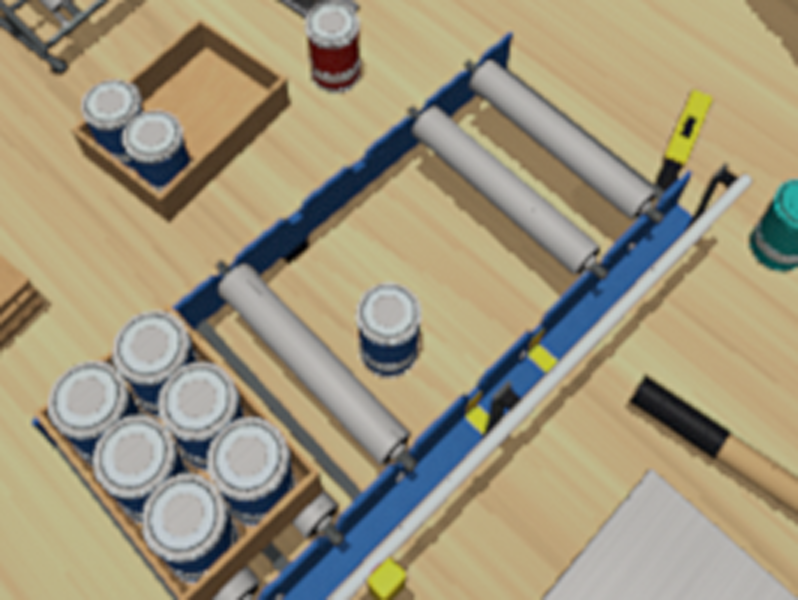

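View pics/sB.png

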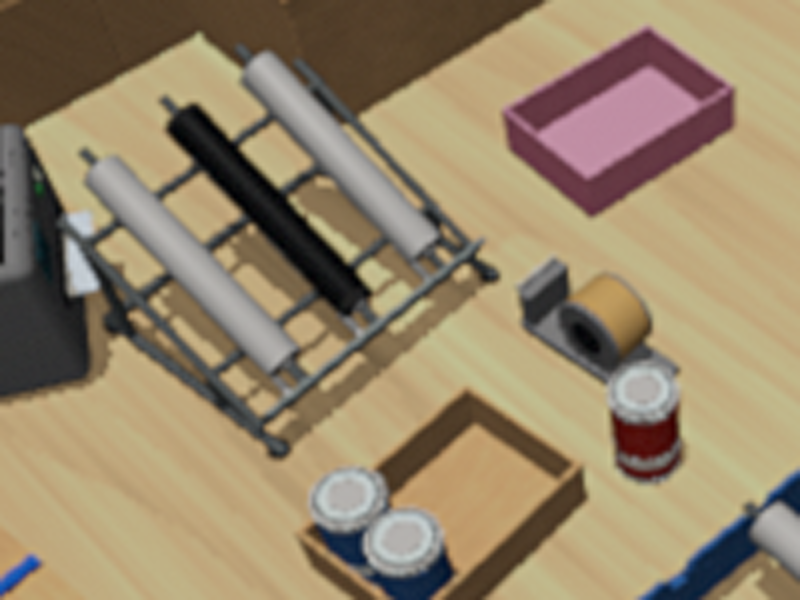

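View pics/dA.png

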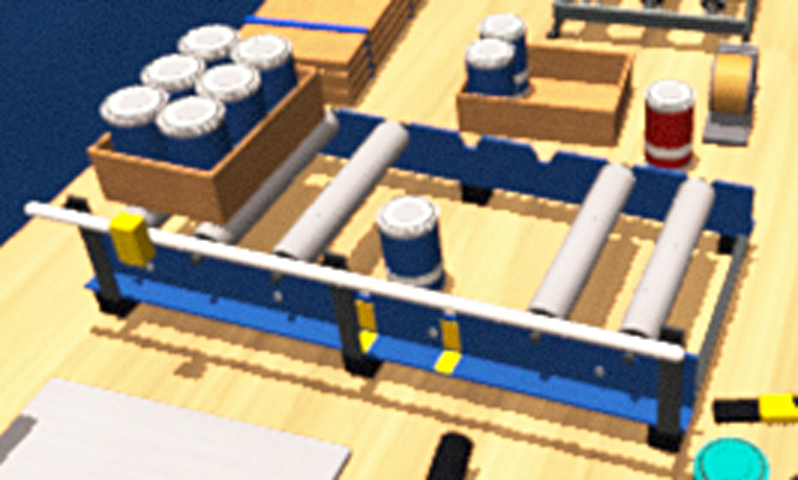

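View pics/dB.png

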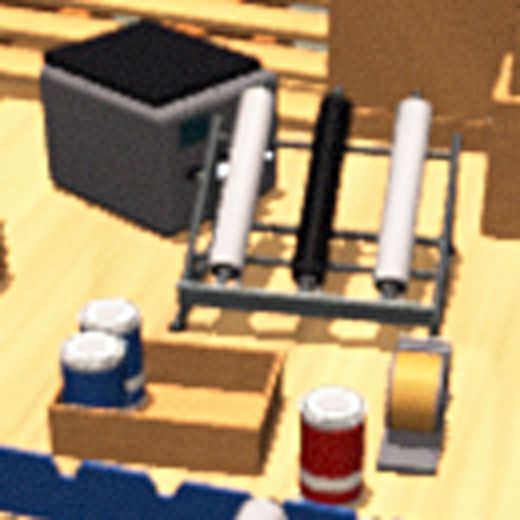

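Run:
```python
from h import *
s=load("scene",1); d=load("side",1)
S=lambda x,y:(120+(x+.5)/3-.5,170+(y+.5)/3-.5)
D=lambda x,y:(40+(x+.5)/3-.5,140+(y+.5)/3-.5)
a=onz(s,*S(511,35),.098);b=onz(s,*S(689,172),.098); print("near corners",a,b,np.linalg.norm(a-b))
a2=onz(d,*D(752,187),.098);print("side near right",a2, onz(d,*D(697,355),.098))
for nm,(p,q) in {"r1":((487,77),(647,203)),"r2":((428,120),(587,258)),"r5":((236,280),(397,447))}.items():
    P=onz(s,*S(*p),.085+.0);Q=onz(s,*S(*q),.085);print(nm,P,Q,(P+Q)/2,np.linalg.norm(P-Q),np.degrees(np.arctan2(*(P-Q)[:2])))
for nm,p,z in (("can top s",S(389,314),.095),("can mid s",(249.8,279),.0475),("case can1",S(112,105),.099),("case can2",S(153,136),.099),("red",S(333,22),.095)):
    print(nm,onz(s,*p,z))
for nm,p,z in (("can top d",D(409,215),.095),("cc1",D(502,29),.099),("cc2",D(491,54),.099),("red",D(670,95),.095)):
    print(nm,onz(d,*p,z))
# case corners top z=.055
for p in ((202,24),(288,90),(168,207),(79,132)): print("case",onz(s,*S(*p),.055))
```

```text
near corners [0.30658411 0.13580132 0.098     ] [0.31281821 0.37386491 0.098     ] 0.2381452030152008
side near right [0.30801079 0.13644725 0.098     ] [0.31160148 0.37599183 0.098     ]
r1 [0.35892618 0.14863236 0.085     ] [0.3626805  0.36250675 0.085     ] [0.36080334 0.25556955 0.085     ] 0.21390733869694034 -178.99434261330293
r2 [0.44274439 0.14091154 0.085     ] [0.45097028 0.35713033 0.085     ] [0.44685733 0.24902093 0.085     ] 0.21637520439236158 -177.8212728740512
r5 [0.70002198 0.13411683 0.085     ] [0.70573396 0.35101594 0.085     ] [0.70287797 0.24256638 0.085     ] 0.2169743052102595 -178.49147894488192
can top s [0.62666703 0.26409307 0.095     ]
can mid s [0.62173437 0.26110229 0.0475    ]
case can1 [ 0.66375594 -0.09885005  0.099     ]
case can2 [ 0.65791149 -0.03901755  0.099     ]
red [ 0.42727761 -0.01648502  0.095     ]
can top d [0.62312671 0.2667507  0.095     ]
cc1 [ 0.6599923  -0.09033073  0.099     ]
cc2 [ 0.65183296 -0.03144922  0.099     ]
red [ 0.42824742 -0.00934213  0.095     ]
case [ 0.51301541 -0.14477936  0.055     ]
case [ 0.50637291 -0.00764758  0.055     ]
case [0.68891408 0.01135504 0.055     ]
case [ 0.69789573 -0.12641107  0.055     ]
```

Run:
```python
from h import *
s=load("scene",1); d=load("side",1)
def rects(c,box,lo,hi,amin=120):
    x,y,w,h=box; m=np.zeros(c["pixels"].shape[:2],np.uint8)
    hsv=cv2.cvtColor(c["pixels"],cv2.COLOR_RGB2HSV)
    m[y:y+h,x:x+w]=cv2.inRange(hsv,lo,hi)[y:y+h,x:x+w]
    m=cv2.morphologyEx(m,cv2.MORPH_OPEN,np.ones((3,3),np.uint8))
    for ct in cv2.findContours(m,cv2.RETR_EXTERNAL,cv2.CHAIN_APPROX_NONE)[0]:
        if cv2.contourArea(ct)<amin: continue
        r=cv2.minAreaRect(ct); b=cv2.boxPoints(r)
        e=sorted([(np.linalg.norm(b[i]-b[(i+1)%4]),i) for i in range(4)])[:2]
        P=[(b[i]+b[(i+1)%4])/2 for _,i in e]
        print(np.round(r[0],1),np.round(r[1],1),np.round(P,1).tolist())
print("scene conv");rects(s,(170,180,190,160),(0,0,110),(180,45,255))
print("scene rack");rects(s,(85,85,110,100),(0,0,110),(180,45,255))
print("scene rubber");rects(s,(105,100,65,65),(0,0,0),(180,255,35))
print("side conv");rects(d,(90,170,200,110),(0,0,110),(180,45,255))
print("side rack");rects(d,(215,85,80,65),(0,0,110),(180,45,255))
print("side rubber");rects(d,(250,85,20,60),(0,0,0),(180,255,40))
```

```text
scene conv
[338. 333.] [12. 22.] [[349.0, 333.0], [327.0, 333.0]]
[192.5 306.5] [65. 45.] [[192.5, 274.0], [192.5, 339.0]]
[249.5 274. ] [20. 21.] [[260.0, 274.0], [239.0, 274.0]]
[223.  289.6] [80. 14.] [[195.5, 260.5], [250.60000610351562, 318.6000061035156]]
[310. 289.] [  5.2 141.4] [[359.20001220703125, 238.1999969482422], [260.79998779296875, 339.70001220703125]]
[175.  214.5] [15. 10.] [[175.0, 207.0], [175.0, 222.0]]
[287.6 231.8] [73.1 11.5] [[315.29998779296875, 255.6999969482422], [259.8999938964844, 207.89999389648438]]
[306.5 214.7] [71.3 11.2] [[279.0, 192.0], [334.0, 237.39999389648438]]
scene rack
[116.9 145.1] [67.9 10.8] [[93.4000015258789, 120.5999984741211], [140.5, 169.5]]
[154.3 117.8] [63.7  9.4] [[132.5, 94.4000015258789], [176.0, 141.10000610351562]]
scene rubber
[136.4 132.2] [64.4 10. ] [[114.30000305175781, 108.69999694824219], [158.39999389648438, 155.6999969482422]]
side conv
[175.5 211.5] [13. 19.] [[185.0, 211.5], [166.0, 211.5]]
[183.1 213.5] [181.9  60.8] [[272.5, 230.60000610351562], [93.80000305175781, 196.3000030517578]]
[105.  177.5] [15. 30.] [[120.0, 177.5], [90.0, 177.5]]
side rack
[280.6 117.2] [ 8.5 45.1] [[283.70001220703125, 94.80000305175781], [277.5, 139.5]]
[239.2 112.5] [44.3 29.8] [[231.1999969482422, 91.9000015258789], [247.3000030517578, 133.1999969482422]]
side rubber
[260.2 116.2] [ 7.5 43.7] [[256.8999938964844, 137.8000030517578], [263.5, 94.5999984741211]]
```

Run:
```python
from h import *
s=load("scene",1); d=load("side",1)
for n,m in (("r1",(306.5,214.7)),("r2",(287.6,231.8)),("r5",(223,289.6))): print(n,onz(s,*m,.085))
for n,(p,q) in {"A":((279,192),(334,237.4)),"B":((259.9,207.9),(315.3,255.7)),"E":((195.5,260.5),(250.6,318.6))}.items():
    v=onz(s,*q,.085)-onz(s,*p,.085); print(n,np.linalg.norm(v),np.degrees(np.arctan2(-v[0],v[1])))
# rack
for n,(a,b,p,q) in {"near(robot)":((132.5,94.4),(176,141.1),(283.7,94.8),(277.5,139.5)),"rubber":((114.3,108.7),(158.4,155.7),(263.5,94.6),(256.9,137.8)),"far":((93.4,120.6),(140.5,169.5),(244.2,93),(236.5,137))}.items():
    P,e1=tri(s,a,d,p);Q,e2=tri(s,b,d,q);v=P-Q
    print(n,"up",P.round(4),"low",Q.round(4),e1.round(4),e2.round(4),"mid",((P+Q)/2).round(4),"L",np.linalg.norm(v).round(4),"slope",np.degrees(np.arcsin(v[2]/np.linalg.norm(v))).round(1),"yaw",np.degrees(np.arctan2(v[1],v[0])).round(2))
```

```text
r1 [0.3609295  0.25116286 0.085     ]
r2 [0.44736201 0.24888416 0.085     ]
r5 [0.70472458 0.24074743 0.085     ]
A 0.2269990759748924 -2.474421681327045
B 0.22628645229841432 -1.9881719911842233
E 0.22587789819401638 -1.9171923903735297
near(robot) up [ 0.4554 -0.4868  0.1785] low [ 0.4365 -0.2953  0.0661] 0.0004 0.0001 mid [ 0.4459 -0.391   0.1223] L 0.2228 slope 30.3 yaw -84.38
rubber up [ 0.5412 -0.4746  0.1742] low [ 0.5219 -0.2891  0.063 ] 0.0008 0.0035 mid [ 0.5315 -0.3818  0.1186] L 0.2172 slope 30.8 yaw -84.08
far up [ 0.6254 -0.4718  0.1745] low [ 0.6048 -0.2822  0.0601] 0.003 0.0018 mid [ 0.6151 -0.377   0.1173] L 0.2224 slope 30.9 yaw -83.81
```

```bash
cat >> h.py <<'E'
def toolR(jaw,tilt=0.,tiltaxis=None):
    # jaw angle deg: tool y along (cos,sin,0), z down; then tilt by deg about horizontal tool y
    a=np.radians(jaw); y=np.array([np.cos(a),np.sin(a),0]); z=np.array([0,0,-1.]); x=np.cross(y,z)
    return R.from_rotvec(np.radians(tilt)*y)*R.from_matrix(np.c_[x,y,z])
def delta(pos,jaw,tilt=0.):
    from rig import robot
    o=robot.get_obs(); r0=R.from_quat(o["tool_rot"])
    t=r0.inv().apply(np.array(pos)-o["position"])*1000; w=np.degrees((r0.inv()*toolR(jaw,tilt)).as_rotvec())
    print("delta",t.round(1).tolist(),w.round(2).tolist(),"dist",np.linalg.norm(t).round(),"ang",np.linalg.norm(w).round(1))
def st():
    from rig import robot
    o=robot.get_obs(); print("t",round(o["time"],2),"pos",o["position"].round(4),"F",np.round(o["ft_force"],1),"w",round(o["grip_width"],4),"q",o["q"].round(2))
E
python3 - <<'E'
from h import *
delta((.585,.25,.26),-1.8); st()
c=load("scene",1)
from rig import robot
E
```

```text
delta [-505.1, -237.8, -37.8] [-0.06, 0.03, 77.49] dist 560.0 ang 77.5
t 0.25 pos [0.1543 0.6053 0.2221] F [-0.7 -0.4 -0.6] w 0.0872 q [ 1.14  0.53  1.43  0.    1.18 -0.18]
```

Call:
carry_out(
  series=[
    [-505,-238,-38,0,0,77.5,1],
    [-505,-238,-38,0,0,77.5,1],
    [-505,-238,-38,0,0,77.5,1],
    [-505,-238,-38,0,0,77.5,1],
    [-505,-238,-38,0,0,77.5,1],
    [-505,-238,-38,0,0,77.5,1],
    [-505,-238,-38,0,0,77.5,1],
    [-505,-238,-38,0,0,77.5,1],
  ],
  force=25,
)

```text
time: 1.25
position: [0.5404, 0.2863, 0.2564]
tool_rot: [0.719, 0.695, -0.0, 0.0]
ft_force: [-0.4, 0.1, 0.6]
grip_width: 0.0865
```

Run:
```python
from h import *
st(); c=snap("wrist","2"); crop(c,"w2",0,0,512,384,1.5); print(R.from_quat(c["attitude"]).as_matrix()[:,2],c["position"])
st()
```

```text
t 1.25 pos [0.5404 0.2863 0.2564] F [-0.4  0.1  0.6] w 0.0865 q [ 0.3   0.47  1.43 -0.    1.24  0.34]
[-0.00900509 -0.26059368 -0.96540657] [0.5433117  0.35815684 0.41934058]
t 1.3 pos [0.5484 0.2807 0.2571] F [ 5.  -1.9  1. ] w 0.0869 q [ 0.3   0.48  1.42 -0.01  1.24  0.34]
```

View pics/w2.png

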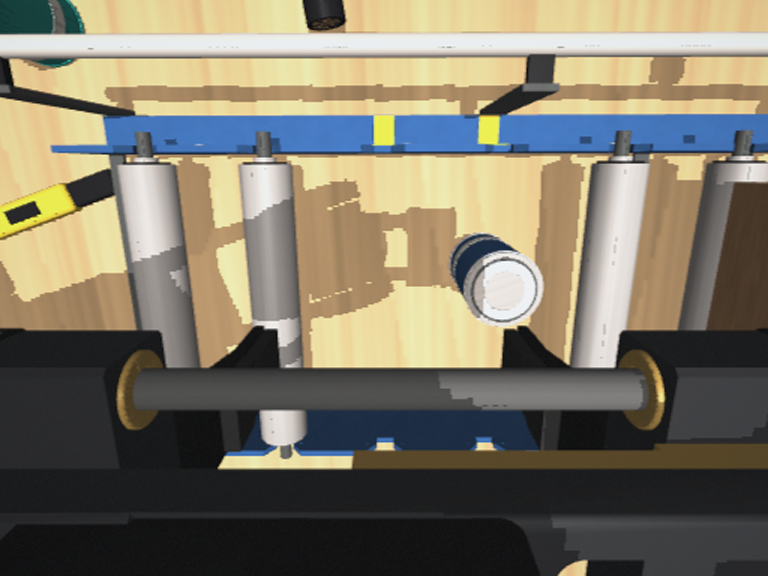

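Run:
```python
from h import *
delta((.585,.245,.26),-1.8)
```

```text
delta [-34.2, 38.0, -2.4] [0.52, 0.24, -0.47] dist 51.0 ang 0.7
```

Call:
carry_out(
  series=[
    [-34,38,-2,0,0,0,1],
    [-34,38,-2,0,0,0,1],
    [-34,38,-2,0,0,0,1],
  ],
)

```text
time: 1.68
position: [0.5843, 0.2452, 0.2591]
tool_rot: [0.721, 0.693, 0.001, 0.004]
ft_force: [0.1, 0.8, -0.1]
grip_width: 0.0874
```

Run:
```python
from h import *
st(); c=snap("wrist","3"); crop(c,"w3",0,0,512,384,1.5);crop(c,"w3a",80,240,340,120,2.35);crop(c,"w3b",80,60,340,80,2.35)
```

```text
t 1.68 pos [0.5843 0.2452 0.2591] F [ 0.1  0.8 -0.1] w 0.0874 q [ 0.22  0.5   1.37 -0.01  1.26  0.27]
```

View pics/w3.png

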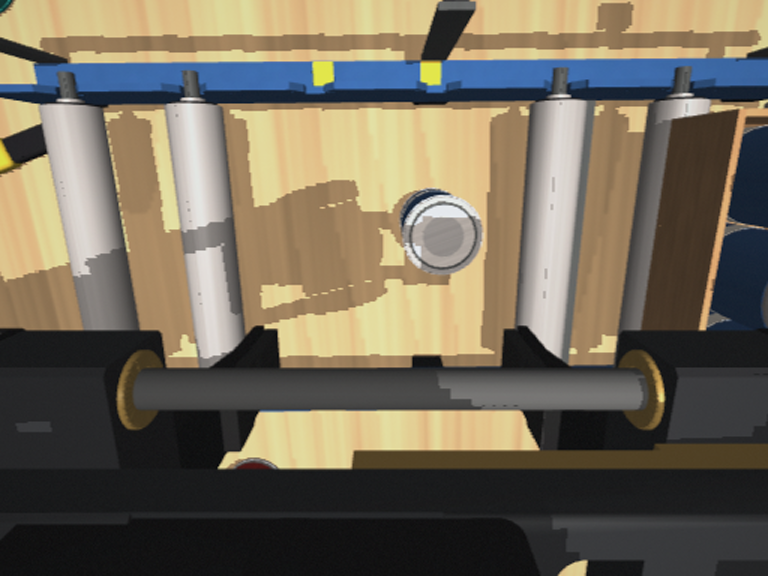

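Run:
```python
from h import *
def P(c,l,z):
    for u,v in l: print("   ",(u/1.5,v/1.5),onz(c,(u+.5)/1.5-.5,(v+.5)/1.5-.5,z).round(4))
c=load("wrist",3)
print("axles");P(c,[(65,85),(191,85),(560,82),(682,78)],.088)
print("stripes flange mid");P(c,[(323,73),(430,72)],.034)
print("can top");P(c,[(442,234)],.095)
c=load("wrist",2)
print("w2 axles");P(c,[(145,145),(263,145),(623,143),(286,450)],.088)
print("slots right");P(c,[(385,443),(485,443)],.096)
print("stripes");P(c,[(384,131),(489,131)],.034)
print("can top");P(c,[(503,286)],.095)
```

```text
axles
    (43.333333333333336, 56.666666666666664) [0.3682 0.3773 0.088 ]
    (127.33333333333333, 56.666666666666664) [0.4543 0.374  0.088 ]
    (373.3333333333333, 54.666666666666664) [0.7081 0.3661 0.088 ]
    (454.6666666666667, 52.0) [0.7922 0.3654 0.088 ]
stripes flange mid
    (215.33333333333334, 48.666666666666664) [0.5387 0.3879 0.034 ]
    (286.6666666666667, 48.0) [0.6237 0.3853 0.034 ]
can top
    (294.6666666666667, 156.0) [0.6249 0.2651 0.095 ]
w2 axles
    (96.66666666666667, 96.66666666666667) [0.3704 0.3767 0.088 ]
    (175.33333333333334, 96.66666666666667) [0.4538 0.3739 0.088 ]
    (415.3333333333333, 95.33333333333333) [0.708  0.3667 0.088 ]
    (190.66666666666666, 300.0) [0.4466 0.1259 0.088 ]
slots right
    (256.6666666666667, 295.3333333333333) [0.5314 0.1354 0.096 ]
    (323.3333333333333, 295.3333333333333) [0.6141 0.1326 0.096 ]
stripes
    (256.0, 87.33333333333333) [0.539  0.3841 0.034 ]
    (326.0, 87.33333333333333) [0.6246 0.3812 0.034 ]
can top
    (335.3333333333333, 190.66666666666666) [0.6249 0.2667 0.095 ]
```

Run:
```python
from h import *
def P(c,l,z):
    for u,v in l: print("   ",onz(c,(u+.5)/1.5-.5,(v+.5)/1.5-.5,z).round(4))
c=load("wrist",3);P(c,[(380,100),(240,101),(500,99)],.098)
c=load("wrist",2);P(c,[(435,151),(435,454),(330,454)],.098)
im=load("wrist",2)["pixels"]; print(im[90:108,290].tolist()); print(im[270:312:2,290].tolist())
delta((.625,.2655,.045),-1.8); delta((.625,.2655,.11),-1.8)
```

```text
[0.5836 0.3581 0.098 ]
    [0.4895 0.3612 0.098 ]
    [0.6645 0.3556 0.098 ]
    [0.5743 0.3655 0.098 ]
    [0.5725 0.125  0.098 ]
    [0.4856 0.1279 0.098 ]
[[71, 122, 194], [72, 124, 196], [72, 124, 196], [73, 124, 197], [73, 124, 198], [72, 125, 198], [73, 126, 200], [73, 125, 200], [73, 126, 199], [72, 125, 199], [73, 126, 200], [32, 52, 78], [98, 89, 79], [171, 139, 102], [216, 191, 136], [236, 224, 165], [237, 225, 165], [237, 226, 167]]
[[75, 75, 74], [68, 68, 68], [29, 45, 67], [28, 45, 67], [30, 46, 68], [27, 44, 67], [29, 46, 67], [28, 45, 67], [26, 44, 66], [30, 46, 67], [29, 46, 68], [30, 46, 68], [29, 45, 67], [28, 44, 68], [30, 46, 67], [73, 64, 49], [89, 71, 41], [90, 72, 41], [90, 72, 42], [89, 72, 42], [89, 72, 41]]
delta [22.2, 38.8, 214.4] [0.42, 0.23, -0.44] dist 219.0 ang 0.7
delta [21.9, 39.2, 149.4] [0.42, 0.23, -0.44] dist 156.0 ang 0.7
```

Call:
carry_out(
  series=[
    [22,39,60,0,0,-0.4,0.7],
    [22,39,120,0,0,-0.4,0.7],
    [22,39,140,0,0,-0.4,0.7],
    [22,39,180,0,0,-0.4,0.7],
    [22,39,209,0,0,-0.4,0.7],
    [22,39,209,0,0,-0.4,0.7],
  ],
)

```text
time: 2.48
position: [0.6217, 0.2662, 0.0477]
tool_rot: [0.718, 0.696, -0.002, 0.002]
ft_force: [-0.3, 0.1, 0.4]
grip_width: 0.074
```

Run:
```python
from h import *
st(); delta((.625,.2655,.05),-1.8)
c=snap("scene","4"); crop(c,"s4",150,150,266,200,3)
```

```text
t 2.48 pos [0.6217 0.2662 0.0477] F [-0.3  0.1  0.4] w 0.074 q [ 0.24  0.81  1.41 -0.01  0.92  0.28]
delta [-0.6, 3.3, -2.2] [0.04, 0.33, 0.09] dist 4.0 ang 0.3
```

View pics/s4.png

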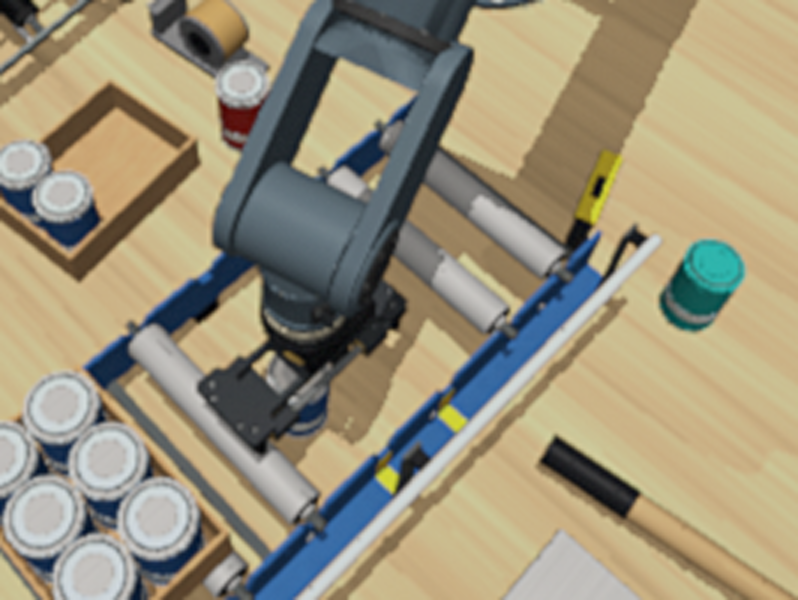

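Call:
carry_out(
  series=[
    [0,3,-2,0,0,0,0.7],
    [0,3,-2,0,0,0,-0.2],
    [0,3,-2,0,0,0,-0.2],
    [0,3,-2,0,0,0,-0.2],
    [0,3,-2,0,0,0,-0.2],
  ],
  force=25,
)

```text
time: 3.15
position: [0.6263, 0.2664, 0.0526]
tool_rot: [0.718, 0.696, -0.0, 0.003]
ft_force: [-1.5, -1.1, 4.8]
grip_width: 0.0567
```

Run:
```python
from h import *
st(); delta((.625,.2655,.20),-1.8);delta((.564,-.0725,.20),5.8); delta((.564,-.0725,.057),5.8)
```

```text
t 3.15 pos [0.6263 0.2664 0.0526] F [-1.5 -1.1  4.8] w 0.0567 q [ 0.24  0.8   1.4  -0.01  0.93  0.28]
delta [-1.6, -0.6, -147.4] [0.26, 0.26, 0.06] dist 147.0 ang 0.4
delta [-341.3, -51.3, -146.1] [0.24, 0.28, -7.54] dist 375.0 ang 7.5
delta [-340.7, -52.0, -3.1] [0.24, 0.28, -7.54] dist 345.0 ang 7.5
```

Call:
carry_out(
  series=[
    [0,0,-50,0,0,0,-0.2],
    [0,0,-110,0,0,0,-0.2],
    [0,0,-145,0,0,0,-0.2],
    [-60,-10,-146,0,0,-1.5,-0.2],
    [-120,-20,-146,0,0,-3,-0.2],
    [-180,-30,-146,0,0,-4.5,-0.2],
    [-240,-40,-146,0,0,-6,-0.2],
    [-300,-48,-146,0,0,-7.5,-0.2],
  ],
)

```text
time: 4.15
position: [0.5678, -0.0332, 0.1992]
tool_rot: [0.67, 0.742, -0.0, 0.003]
ft_force: [1.4, 0.3, -2.7]
grip_width: 0.0565
```

Run:
```python
from h import *
c=snap("wrist","5"); crop(c,"w5",0,0,512,384,1.5)
st(); delta((.564,-.0725,.20),5.8)
```

```text
t 4.2 pos [ 0.567  -0.0412  0.1993] F [-0.6 -4.4 -2.3] w 0.0567 q [-0.26  0.48  1.6  -0.01  1.05 -0.36]
delta [-30.9, -6.1, -0.4] [0.08, 0.68, -0.16] dist 31.0 ang 0.7
```

View pics/w5.png

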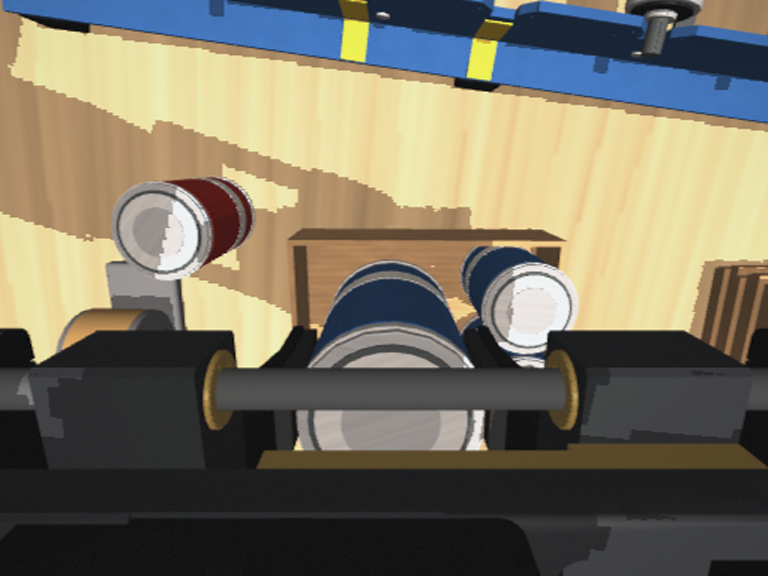

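Run:
```python
from h import *
c=load("wrist",5)
a,b=[onz(c,u/1.5,v/1.5,.055) for u,v in ((288,239),(566,240))]; print(a,b,np.linalg.norm(a-b)); v=(b-a)/np.linalg.norm(b-a)
n=np.array([v[1],-v[0],0]); print("yaw",np.degrees(np.arctan2(v[1],v[0])),"centre",(a+b)/2+n*.067)
print("can2",onz(c,529/1.5,305/1.5,.099))
```

```text
[ 0.49664383 -0.01955785  0.055     ] [ 0.68818348 -0.00077459  0.055     ] 0.19245843385775568
yaw 5.600782175327197 centre [ 0.59895262 -0.07684637  0.055     ]
can2 [ 0.65542963 -0.03726502  0.099     ]
```

Run:
```python
from h import *
delta((.566,-.0755,.20),5.8);delta((.566,-.0755,.0575),5.8);st()
```

```text
delta [-34.1, -4.4, -0.3] [0.08, 0.68, -0.16] dist 34.0 ang 0.7
delta [-32.4, -4.6, 142.1] [0.08, 0.68, -0.16] dist 146.0 ang 0.7
t 4.2 pos [ 0.567  -0.0412  0.1993] F [-0.6 -4.4 -2.3] w 0.0567 q [-0.26  0.48  1.6  -0.01  1.05 -0.36]
```

Call:
carry_out(
  series=[
    [-34,-4,0,0,0.6,0,-0.2],
    [-34,-4,0,0,0.6,0,-0.2],
    [-33,-4,50,0,0.6,0,-0.2],
    [-33,-4,95,0,0.6,0,-0.2],
    [-33,-4,125,0,0.6,0,-0.2],
    [-33,-4,136,0,0.6,0,-0.2],
    [-33,-4,140,0,0.6,0,-0.2],
    [-33,-4,140,0,0.6,0,-0.2],
  ],
)

```text
time: 5.2
position: [0.5675, -0.076, 0.0604]
tool_rot: [0.671, 0.741, 0.0, 0.002]
ft_force: [0.4, 0.2, -1.8]
grip_width: 0.0564
```

Run:
```python
from h import *
st(); delta((.566,-.0755,.0575),5.8)
c=snap("scene","6"); crop(c,"s6",110,130,200,150,4)
```

```text
t 5.2 pos [ 0.5675 -0.076   0.0604] F [ 0.4  0.2 -1.8] w 0.0564 q [-0.33  0.69  1.69 -0.    0.76 -0.43]
delta [0.7, -1.4, 2.9] [0.18, 0.12, -0.15] dist 3.0 ang 0.3
```

View pics/s6.png

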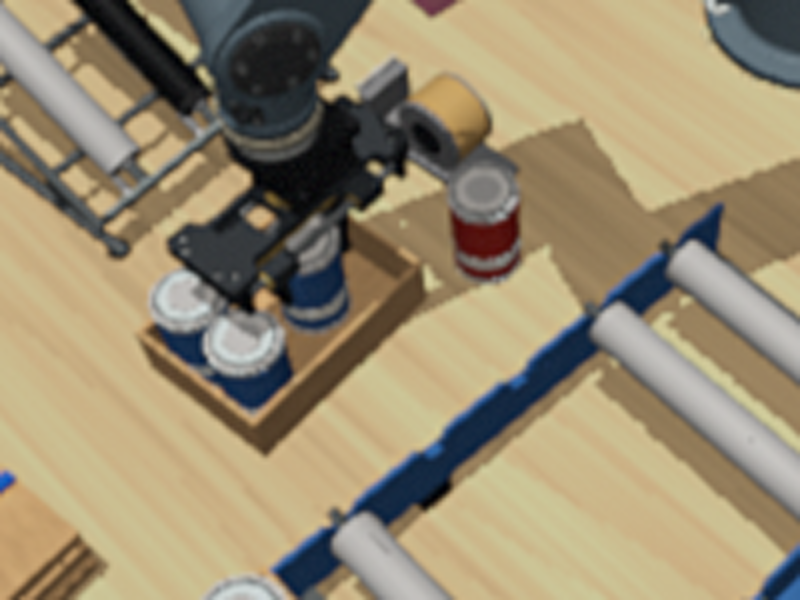

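Call:
carry_out(
  series=[
    [0,0,2,0,0,0,-0.2],
    [0,0,4,0,0,0,-0.2],
    [0,0,4,0,0,0,-0.2],
  ],
)

```text
time: 5.62
position: [0.5676, -0.0762, 0.0569]
tool_rot: [0.671, 0.741, 0.001, 0.002]
ft_force: [0.1, 0.1, -2.5]
grip_width: 0.0564
```

Call:
carry_out(
  series=[
    [0,0,2,0,0,0,-0.2],
    [0,0,3,0,0,0,-0.2],
    [0,0,3,0,0,0,-0.2],
  ],
)

```text
time: 6.0
position: [0.5677, -0.0761, 0.0565]
tool_rot: [0.671, 0.741, 0.001, 0.003]
ft_force: [-4.2, 1.2, 15.5]
grip_width: 0.0564
```

Call:
carry_out(
  series=[
    [0,0,0,0,0,0,-0.2],
    [0,0,0,0,0,0,0.6],
    [0,0,0,0,0,0,0.6],
    [0,0,0,0,0,0,0.6],
    [0,0,-30,0,0,0,0.6],
    [0,0,-85,0,0,0,0.6],
    [0,0,-140,0,0,0,0.6],
    [0,0,-160,0,0,0,0.6],
  ],
)

```text
time: 7.0
position: [0.5687, -0.0763, 0.2202]
tool_rot: [0.671, 0.741, 0.002, 0.006]
ft_force: [-0.1, 0.6, -0.2]
grip_width: 0.0697
```

Run:
```python
from h import *
st()
c=snap("scene","7"); crop(c,"s7",70,80,266,200,3)
```

```text
t 7.0 pos [ 0.5687 -0.0763  0.2202] F [-0.1  0.6 -0.2] w 0.0697 q [-0.33  0.46  1.57 -0.    1.1  -0.43]
```

View pics/s7.png

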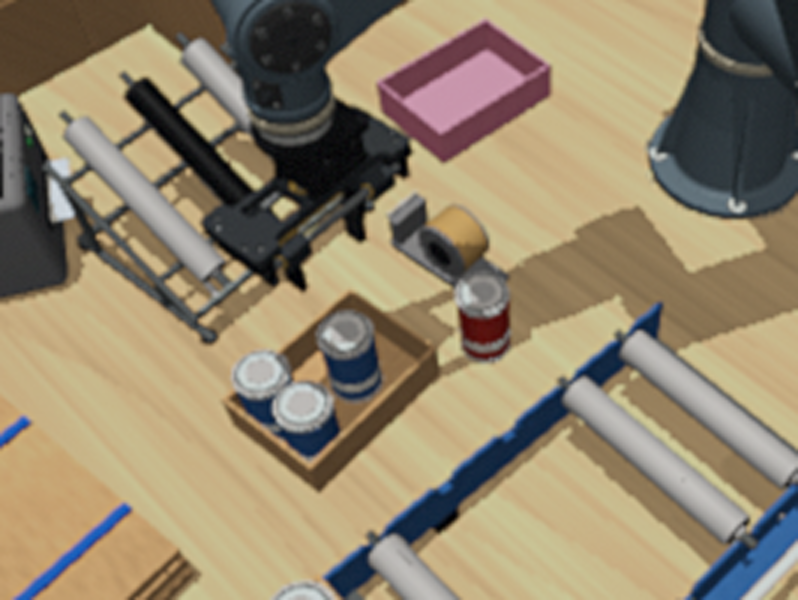

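Run:
```python
from h import *
M=np.array([.6153,-.3746,.116]); z=toolR(5.9,-30).apply([0,0,1]); print(z)
delta(M-z*.10,5.9,-30)
```

```text
[ 0.05139627 -0.49735141 -0.8660254 ]
delta [-251.1, 15.7, 20.8] [0.64, -29.63, -0.41] dist 252.0 ang 29.6
```

Call:
carry_out(
  series=[
    [-62,4,0,0,-8,0,0.35],
    [-124,8,0,0,-16,0,0.35],
    [-186,12,0,0.3,-24,-0.2,0.35],
    [-251,16,10,0.6,-29.6,-0.4,0.35],
    [-251,16,21,0.6,-29.6,-0.4,0.35],
    [-251,16,21,0.6,-29.6,-0.4,0.35],
  ],
)

```text
time: 7.8
position: [0.6089, -0.324, 0.1996]
tool_rot: [0.647, 0.718, -0.173, 0.19]
ft_force: [-0.4, 0.1, -1.5]
grip_width: 0.0589
```

Run:
```python
from h import *
c=snap("wrist","8"); crop(c,"w8",0,0,512,384,1.5)
st(); M=np.array([.6153,-.3746,.116]); z=toolR(5.9,-30).apply([0,0,1]); delta(M-z*.10,5.9,-30)
```

```text
t 7.85 pos [ 0.6095 -0.3238  0.2009] F [-0.1  0.6 -0.9] w 0.0585 q [-0.46  0.59  1.51 -0.6   0.84 -0.2 ]
delta [-1.9, 0.5, -0.9] [-0.08, -0.17, 0.04] dist 2.0 ang 0.2
```

View pics/w8.png

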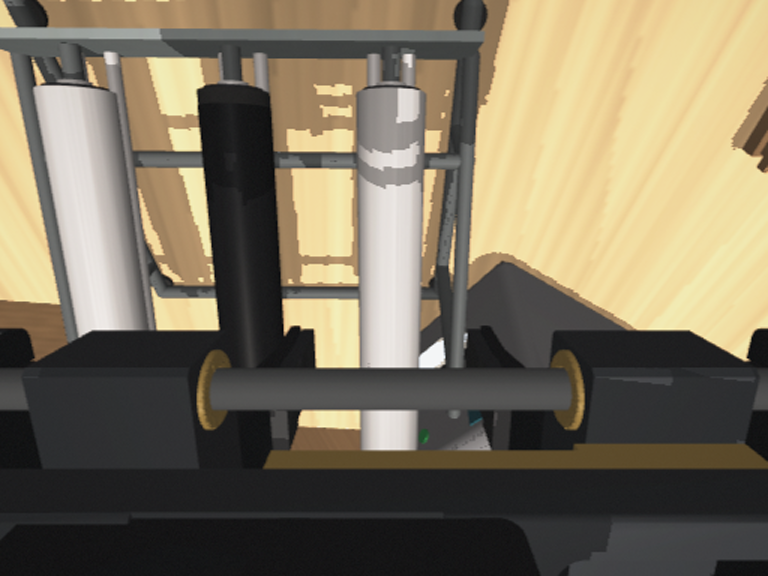

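Run:
```python
from h import *
from rig import robot
c=load("wrist",8); z=toolR(5.9,-30).apply([0,0,1]); x=toolR(5.9,-30).apply([1,0,0]);y=toolR(5.9,-30).apply([0,1,0])
M=np.array([.6153,-.3746,.116])
def onpl(u,v,off):
    p,d=ray(c,u,v); q=M-z*off; return p+d*((q-p)@z)/(d@z)
for u,v,off,n in ((391,87,.019,"far lower end top"),(357,200,0,"L"),(423,200,0,"R"),(359,430,0,"L2"),(418,430,0,"R2"),(391,50,0,"footplate/axle end"),(236,87,.019,"rubber lower top"),(75,87,.019,"near")):
    P=onpl(u/1.5,v/1.5,off); print(n,"tool xy rel M",((P-M)@x*1000).round(1),((P-M)@y*1000).round(1))
```

```text
far lower end top tool xy rel M 111.1 -0.4
L tool xy rel M 53.8 -19.9
R tool xy rel M 53.9 18.1
L2 tool xy rel M -96.0 -21.3
R2 tool xy rel M -95.9 17.7
footplate/axle end tool xy rel M 132.3 -0.5
rubber lower top tool xy rel M 111.1 -78.2
near tool xy rel M 111.0 -159.3
```

Run:
```python
from h import *
M=np.array([.6145,-.3747,.116]); z=toolR(5.9,-30).apply([0,0,1]); delta(M+z*.015,5.9,-30)
```

```text
delta [-2.2, -0.1, 114.1] [-0.08, -0.17, 0.04] dist 114.0 ang 0.2
```

Call:
carry_out(
  series=[
    [-2,0,50,0,0,0,0.35],
    [-2,0,85,0,0,0,0.35],
    [-2,0,105,0,0,0,0.35],
    [-2,0,114,0,0,0,0.35],
    [-2,0,114,0,0,0,0.35],
  ],
  force=45,
)

```text
time: 8.48
position: [0.6157, -0.3816, 0.1034]
tool_rot: [0.647, 0.718, -0.173, 0.191]
ft_force: [-0.2, 0.2, -0.2]
grip_width: 0.0585
```

Run:
```python
from h import *
M=np.array([.6145,-.3747,.116]); z=toolR(5.9,-30).apply([0,0,1]); delta(M+z*.015,5.9,-30); st()
```

```text
delta [-0.3, -0.5, 0.5] [-0.05, -0.16, 0.05] dist 1.0 ang 0.2
t 8.47 pos [ 0.6157 -0.3816  0.1034] F [-0.2  0.2 -0.2] w 0.0585 q [-0.54  0.75  1.5  -0.69  0.68 -0.14]
```

Call:
carry_out(
  series=[
    [0,0,0,0,0,0,-0.5],
    [0,0,0,0,0,0,-0.5],
    [0,0,0,0,0,0,-0.5],
    [0,0,0,0,0,0,-0.5],
  ],
)

```text
time: 8.98
position: [0.6141, -0.3817, 0.1042]
tool_rot: [0.647, 0.717, -0.174, 0.19]
ft_force: [-4.5, 1.7, 6.1]
grip_width: 0.0372
```

Run:
```python
from h import *
st(); z=toolR(5.9,-30).apply([0,0,1]);
from rig import robot
print("normal 60 up:"); p=robot.get_obs()["position"]; delta(p-z*.06,5.9,-30)
print("then raise, level"); delta((.615,-.33,.26),5.9,0); delta((.6195,.2455,.26),-1.8,0); delta((.6195,.2455,.07),-1.8,0)
```

```text
t 8.97 pos [ 0.6141 -0.3817  0.1042] F [-4.5  1.7  6.1] w 0.0372 q [-0.54  0.75  1.5  -0.69  0.68 -0.14]
normal 60 up:
delta [0.1, -0.3, -60.0] [-0.25, -0.14, 0.06] dist 60.0 ang 0.3
then raise, level
delta [-33.1, 5.5, -160.7] [-0.26, 29.86, -0.01] dist 164.0 ang 29.9
delta [462.9, 68.4, -445.7] [1.74, 29.83, 7.52] dist 646.0 ang 30.8
delta [557.5, 69.2, -281.0] [1.74, 29.83, 7.52] dist 628.0 ang 30.8
```

Call:
carry_out(
  series=[
    [0,0,-20,0,0,0,-0.5],
    [0,0,-50,0,0,0,-0.5],
    [0,0,-90,0,0,0,-0.5],
    [-10,2,-120,0,8,0,-0.5],
    [-20,4,-145,0,16,0,-0.5],
    [-33,5,-160,0,24,0,-0.5],
    [-33,5,-160,0,29.8,0,-0.5],
    [-33,5,-160,0,29.8,0,-0.5],
  ],
)

```text
time: 9.98
position: [0.6143, -0.3315, 0.2591]
tool_rot: [0.671, 0.742, -0.002, -0.001]
ft_force: [-0.7, 0.4, -4.6]
grip_width: 0.0376
```

Run:
```python
from h import *
c=snap("scene","9"); crop(c,"s9",70,50,200,150,4)
st(); delta((.6195,.2455,.26),-1.8,0)
```

```text
t 10.03 pos [ 0.614  -0.3299  0.2584] F [-0.1  0.2 -4.1] w 0.037 q [-0.65  0.6   1.19 -0.    1.36 -0.75]
delta [571.9, 63.7, -2.3] [-0.31, 0.06, 7.6] dist 575.0 ang 7.6
```

View pics/s9.png

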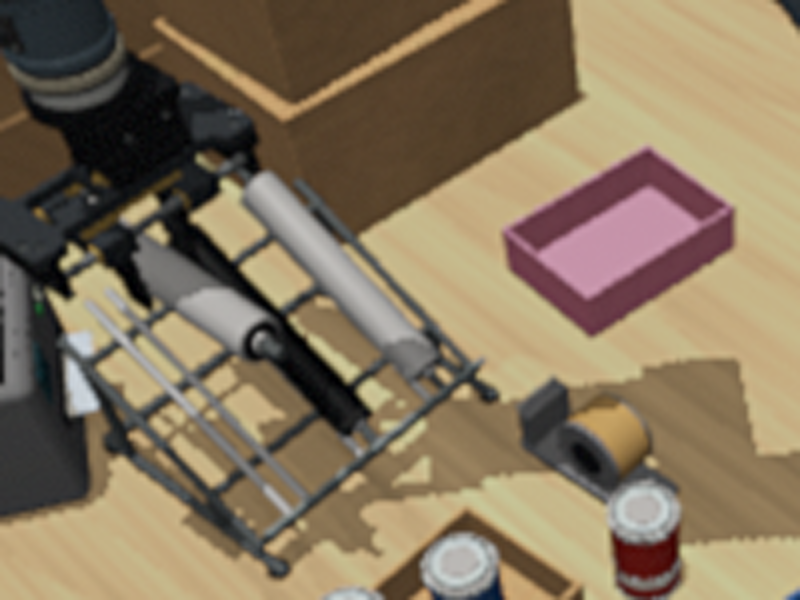

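Call:
carry_out(
  series=[
    [50,5,-2,0,0,0.8,-0.5],
    [110,12,-2,0,0,1.6,-0.5],
    [170,18,-2,0,0,2.4,-0.5],
    [230,25,-2,0,0,3.2,-0.5],
    [290,32,-2,0,0,4,-0.5],
    [350,39,-2,0,0,4.8,-0.5],
    [410,46,-2,0,0,5.6,-0.5],
    [470,52,-2,0,0,6.5,-0.5],
  ],
)

```text
time: 11.02
position: [0.6163, 0.1464, 0.2592]
tool_rot: [0.711, 0.703, -0.003, -0.001]
ft_force: [1.1, -0.1, -4.6]
grip_width: 0.0372
```

Run:
```python
from h import *
st(); delta((.6195,.2455,.18),-1.8,0)
```

```text
t 11.03 pos [0.6163 0.1464 0.2592] F [ 1.1 -0.1 -4.6] w 0.0372 q [ 0.06  0.51  1.36 -0.    1.28  0.07]
delta [99.3, 2.6, 78.9] [-0.34, 0.13, 1.21] dist 127.0 ang 1.3
```

Call:
carry_out(
  series=[
    [50,1,0,0,0,0.6,-0.5],
    [90,2,10,-0.2,0,1.2,-0.5],
    [99,2.6,50,-0.3,0,1.2,-0.5],
    [99,2.6,90,-0.3,0,1.2,-0.5],
    [99,2.6,109,-0.3,0,1.2,-0.5],
    [99,2.6,109,-0.3,0,1.2,-0.5],
  ],
)

```text
time: 11.78
position: [0.6175, 0.2454, 0.1483]
tool_rot: [0.718, 0.696, -0.003, -0.0]
ft_force: [-0.1, -0.5, -5.0]
grip_width: 0.037
```

Run:
```python
from h import *
st(); delta((.6195,.2455,.15),-1.8,0)
c=snap("wrist","10"); crop(c,"w10",0,0,512,384,1.5)
c=snap("scene","10"); crop(c,"s10",150,180,200,150,4)
```

```text
t 11.78 pos [0.6175 0.2454 0.1483] F [-0.1 -0.5 -5. ] w 0.037 q [ 0.21  0.67  1.39 -0.    1.09  0.24]
delta [0.2, 2.0, -1.7] [-0.26, 0.2, 0.06] dist 3.0 ang 0.3
```

View pics/w10.png

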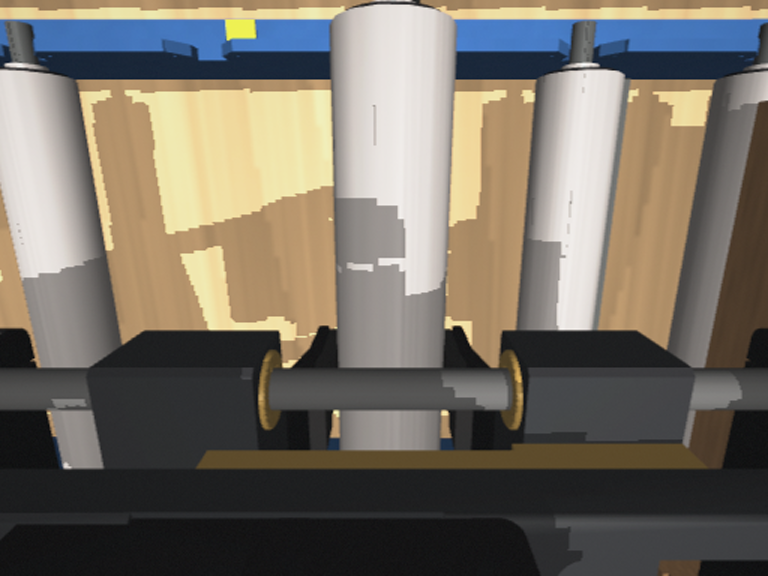

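View pics/s10.png

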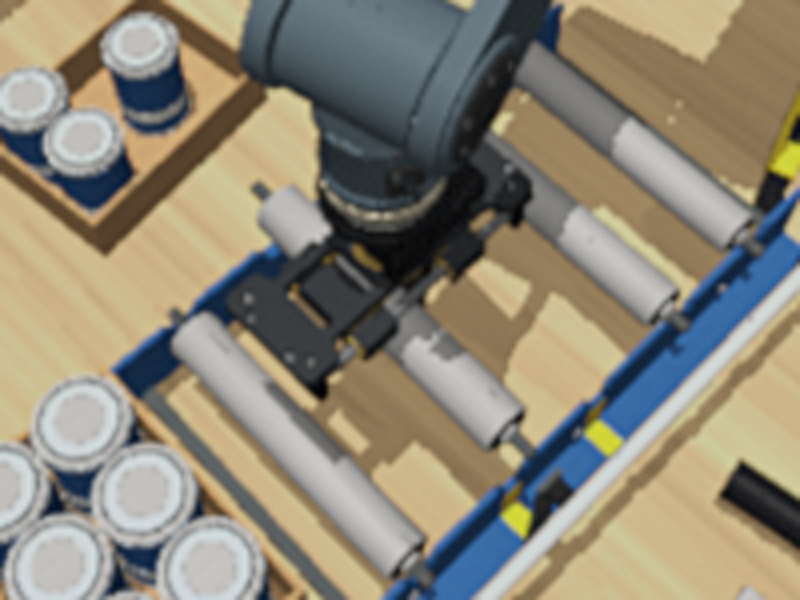

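Run:
```python
from h import *
s=load("scene",10); f=lambda x,y:(150+(x+.5)/4-.5,180+(y+.5)/4-.5)
a=onz(s,*f(258,187),.163);b=onz(s,*f(530,455),.163);v=b-a
print(a,b,(a+b)/2,np.linalg.norm(v),np.degrees(np.arctan2(-v[0],v[1])))
c=load("wrist",10)
for u,v in ((391,7),): print(onz(c,u/1.5,v/1.5,.182))
for l,r,row in ((331,455,60),(337,447,250),(340,443,350)): 
    print("centre",onz(c,(l+r)/3,row/1.5,.163), "w",np.linalg.norm(onz(c,l/1.5,row/1.5,.163)-onz(c,r/1.5,row/1.5,.163)))
```

```text
[0.61428653 0.11583965 0.163     ] [0.62606264 0.376721   0.163     ] [0.62017458 0.24628033 0.163     ] 0.2611469992086576 -2.584561124970569
[0.62166068 0.35589839 0.182     ]
centre [0.62196969 0.34734668 0.163     ] w 0.03738118623719261
centre [0.62000068 0.28922123 0.163     ] w 0.03692609936710992
centre [0.61878274 0.25299003 0.163     ] w 0.036774005361463954
```

Call:
carry_out(
  series=[
    [0,1.5,30,-0.2,0.2,0,-0.5],
    [0,1.5,50,-0.2,0.2,0,-0.5],
    [0,1.5,64,-0.2,0.2,0,-0.5],
    [0,1.5,70,-0.2,0.2,0,-0.5],
    [0,1.5,72,-0.2,0.2,0,-0.5],
    [0,1.5,72,-0.2,0.2,0,-0.5],
  ],
)

```text
time: 12.62
position: [0.6224, 0.2454, 0.0798]
tool_rot: [0.718, 0.696, 0.003, 0.002]
ft_force: [0.4, 0.3, -4.4]
grip_width: 0.0372
```

Run:
```python
from h import *
st(); delta((.619,.2455,.07),-1.8,0)
c=snap("wrist","11"); crop(c,"w11",0,0,512,384,1.5)
c=snap("scene","11"); crop(c,"s11",150,180,200,150,4)
```

```text
t 12.62 pos [0.6224 0.2454 0.0798] F [ 0.4  0.3 -4.4] w 0.0372 q [0.21 0.75 1.43 0.   0.95 0.24]
delta [-0.0, -3.4, 9.8] [0.37, -0.12, 0.01] dist 10.0 ang 0.4
```

View pics/w11.png

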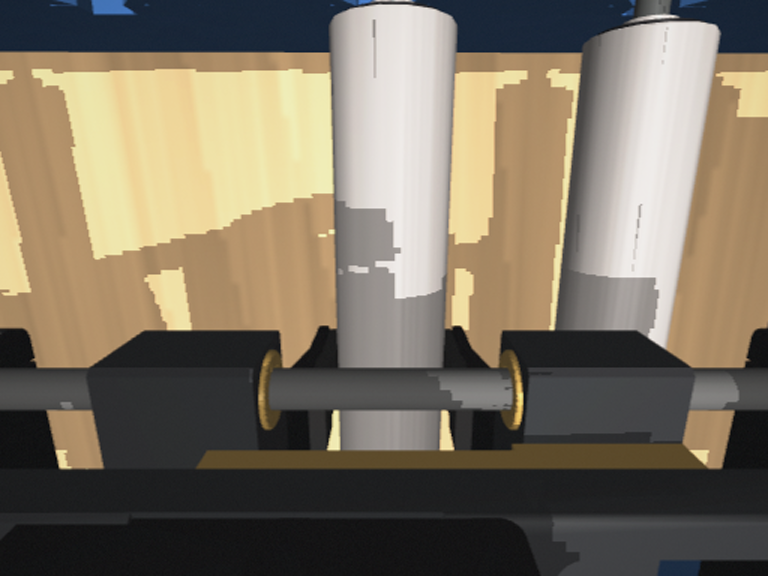

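View pics/s11.png

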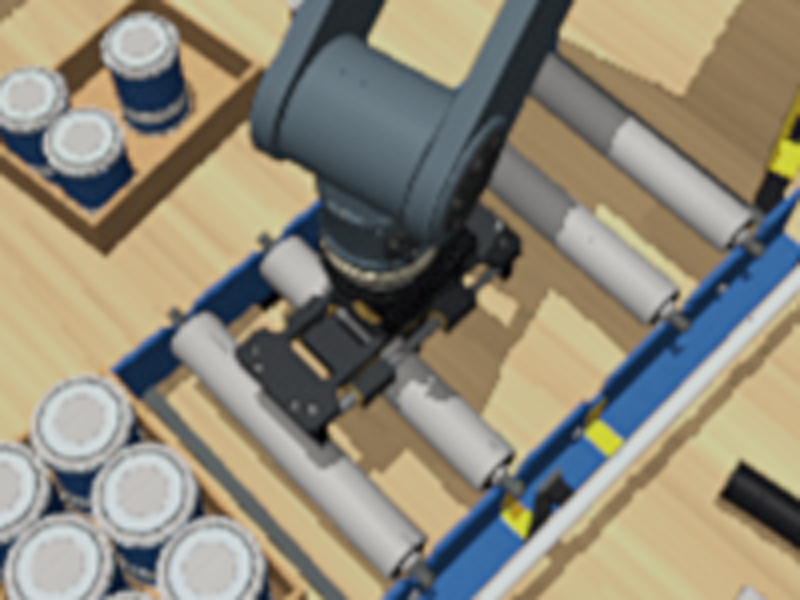

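Call:
carry_out(
  series=[
    [0,-3,2,0.2,0,0,-0.5],
    [0,-3,5,0.2,0,0,-0.5],
    [0,-3,8,0.2,0,0,-0.5],
    [0,-3,10,0.2,0,0,-0.5],
    [0,-3,11,0.2,0,0,-0.5],
  ],
)

```text
time: 13.35
position: [0.6196, 0.2456, 0.0715]
tool_rot: [0.718, 0.696, 0.002, 0.001]
ft_force: [-5.6, -1.4, 11.2]
grip_width: 0.037
```

Run:
```python
from h import *
st(); delta((.619,.2455,.07),-1.8,0)
```

```text
t 13.35 pos [0.6196 0.2456 0.0715] F [-5.6 -1.4 11.2] w 0.037 q [0.21 0.76 1.44 0.   0.94 0.24]
delta [-0.1, -0.6, 1.5] [0.21, -0.12, 0.03] dist 2.0 ang 0.2
```

Call:
carry_out(
  series=[
    [0,-0.5,1.5,0,0,0,-0.5],
    [0,-0.5,2.5,0,0,0,-0.5],
    [0,-0.5,2.5,0,0,0,-0.5],
  ],
)

```text
time: 13.72
position: [0.6196, 0.2456, 0.0715]
tool_rot: [0.718, 0.696, 0.003, 0.001]
ft_force: [-4.2, -1.2, 10.4]
grip_width: 0.0367
```

Run:
```python
from h import *
st(); 
c=snap("side","12"); crop(c,"d12",60,150,220,140,3.6)
```

```text
t 13.72 pos [0.6196 0.2456 0.0715] F [-4.2 -1.2 10.4] w 0.0367 q [0.21 0.76 1.44 0.   0.94 0.24]
```

View pics/d12.png

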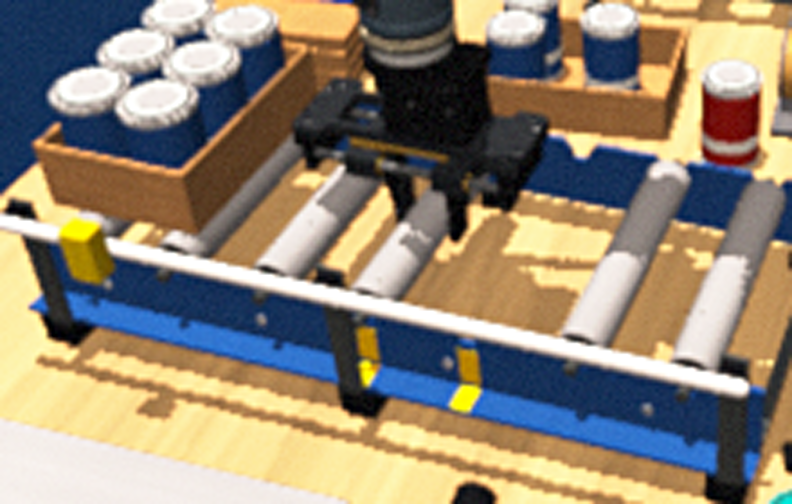

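Call:
carry_out(
  series=[
    [0,0,0,0,0,0,0.3],
    [0,0,0,0,0,0,0.3],
    [0,0,0,0,0,0,0.3],
    [0,0,-20,0,0,0,0.3],
    [0,0,-75,0,0,0,0.3],
    [-30,0,-120,0,0,0,0.3],
    [-60,0,-170,0,0,0,0.3],
    [-60,0,-190,0,0,0,0.3],
  ],
)

```text
time: 14.78
position: [0.6187, 0.1834, 0.2669]
tool_rot: [0.719, 0.695, 0.006, 0.004]
ft_force: [-0.3, 0.7, -0.8]
grip_width: 0.0567
```

Run:
```python
from h import *
st(); 
c=snap("wrist","13"); crop(c,"w13",0,0,512,384,1.5)
c=snap("scene","13"); crop(c,"s13",150,180,200,150,4)
```

```text
t 14.78 pos [0.6187 0.1834 0.2669] F [-0.3  0.7 -0.8] w 0.0567 q [0.11 0.51 1.34 0.   1.28 0.15]
```

View pics/w13.png

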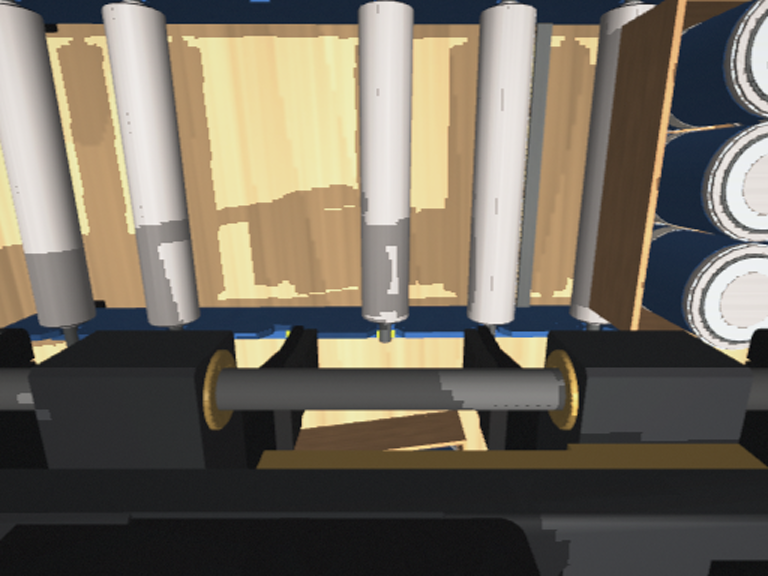

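View pics/s13.png

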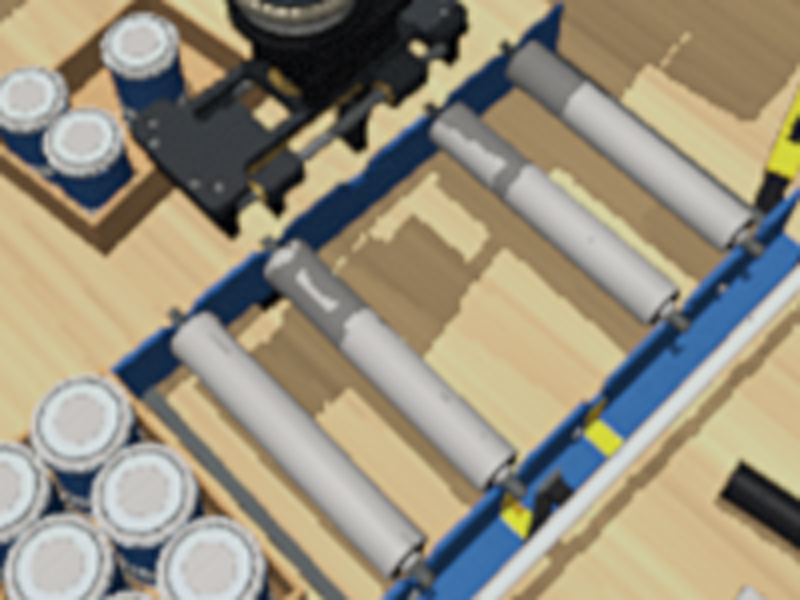

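Run:
```python
from h import *
c=load("wrist",13)
g=cv2.cvtColor(c["pixels"],cv2.COLOR_RGB2GRAY)
for nm,(l1,r1,l2,r2) in {"new":(359,413,362,409),"r5":(481,537,470,516)}.items():
    for l,r,row in ((l1,r1,25),(l2,r2,290)):
        print(nm,row,onz(c,(l+r)/3,row/1.5,.085).round(4),np.linalg.norm(onz(c,l/1.5,row/1.5,.085)-onz(c,r/1.5,row/1.5,.085)).round(4))
print("ends new",onz(c,257,3/1.5,.104)[1],onz(c,257,321/1.5,.085)[1])
s=load("scene",13); f=lambda x,y:(150+(x+.5)/4-.5,180+(y+.5)/4-.5)
for a,b in (((290,253),(498,473)),((198,328),(406,560)),((452,119),(664,307))):
    A=onz(s,*f(*a),.085);B=onz(s,*f(*b),.085);print((A+B)/2,np.linalg.norm(B-A),np.degrees(np.arctan2(-(B-A)[0],(B-A)[1])))
z=toolR(5.9,-30).apply([0,0,1]);M=np.array([.4455,-.392,.116]); print(M-z*.1); delta(M-z*.1,5.9,-30)
```

```text
new 25 [0.6243 0.3482 0.085 ] 0.0373
new 290 [0.6172 0.1582 0.085 ] 0.0376
r5 25 [0.7095 0.3457 0.085 ] 0.0389
r5 290 [0.7035 0.1551 0.085 ] 0.0371
ends new 0.3558066562477691 0.13199320459437888
[0.61729943 0.24550761 0.085     ] 0.22002285327662097 -4.095627151736517
[0.70237134 0.24181549 0.085     ] 0.2189696810807607 -3.5026467604312135
[0.44672882 0.24996921 0.085     ] 0.21856143232801994 -2.8365860488990897
[ 0.44036037 -0.34226486  0.20260254]
delta [-532.9, -162.5, 59.5] [-1.23, -30.11, -7.76] dist 560.0 ang 31.1
```

Call:
carry_out(
  series=[
    [-55,-17,0,0,0,-0.8,0.35],
    [-115,-36,0,0,0,-1.6,0.35],
    [-170,-54,0,0,0,-2.4,0.35],
    [-225,-72,0,0,-4,-3.2,0.35],
    [-285,-90,0,0,-9,-4,0.35],
    [-345,-108,5,0,-15,-5,0.35],
    [-400,-126,15,-0.5,-21,-6,0.35],
    [-460,-142,30,-0.8,-26,-7,0.35],
  ],
)

```text
time: 15.88
position: [0.4625, -0.2695, 0.2325]
tool_rot: [0.657, 0.72, -0.152, 0.166]
ft_force: [-0.1, -1.3, -1.3]
grip_width: 0.0585
```

Run:
```python
from h import *
st();z=toolR(5.9,-30).apply([0,0,1]);M=np.array([.4455,-.392,.116]);delta(M-z*.1,5.9,-30)
```

```text
t 15.88 pos [ 0.4625 -0.2695  0.2325] F [-0.1 -1.3 -1.3] w 0.0585 q [-0.53  0.35  1.83 -0.55  0.76 -0.26]
delta [-50.2, -28.7, 57.7] [-0.28, -4.0, -0.57] dist 82.0 ang 4.0
```

Call:
carry_out(
  series=[
    [-30,-17,30,0,-2,-0.3,0.35],
    [-50,-29,57,-0.3,-4,-0.6,0.35],
    [-50,-29,57,-0.3,-4,-0.6,0.35],
    [-50,-29,57,-0.3,-4,-0.6,0.35],
  ],
)

```text
time: 16.38
position: [0.4403, -0.3411, 0.203]
tool_rot: [0.647, 0.718, -0.173, 0.192]
ft_force: [0.5, 0.0, 0.0]
grip_width: 0.0584
```

Run:
```python
from h import *
c=snap("wrist","14"); crop(c,"w14",0,0,512,384,1.5); st()
```

```text
t 16.43 pos [ 0.4407 -0.341   0.2035] F [ 0.5 -1.   0.4] w 0.0588 q [-0.66  0.41  1.89 -0.71  0.58 -0.21]
```

View pics/w14.png

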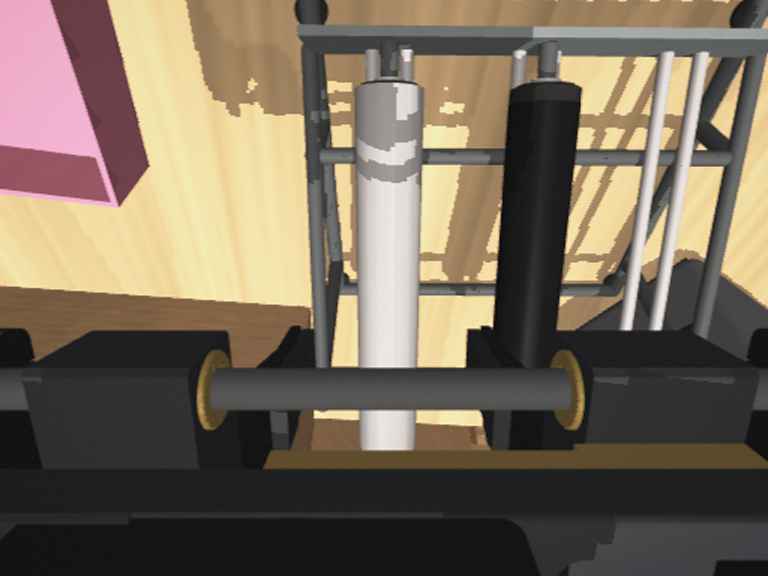

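Run:
```python
from h import *
c=load("wrist",14); A=toolR(5.9,-30);x,y,z=A.as_matrix().T
M=np.array([.4455,-.392,.116])
def onpl(u,v,off):
    p,d=ray(c,u,v); q=M-z*off; return p+d*((q-p)@z)/(d@z)
for u,v,off,n in ((389,83,.019,"lower end top"),(356,200,0,"L"),(420,200,0,"R"),(360,430,0,"L2"),(415,430,0,"R2")):
    P=onpl(u/1.5,v/1.5,off); print(n,((P-M)@x*1000).round(1),((P-M)@y*1000).round(1))
delta(M+z*.015,5.9,-30)
```

```text
lower end top 111.6 0.2
L 51.7 -19.0
R 51.8 18.2
L2 -100.1 -19.2
R2 -100.1 17.7
delta [-0.6, -0.7, 116.4] [0.08, -0.01, 0.06] dist 116.0 ang 0.1
```

Call:
carry_out(
  series=[
    [0,-1,50,0,0,0,0.35],
    [0,-1,85,0,0,0,0.35],
    [0,-1,107,0,0,0,0.35],
    [0,-1,116,0,0,0,0.35],
    [0,-1,116,0,0,0,0.35],
    [0,-1,116,0,0,0,-0.5],
    [0,-1,116,0,0,0,-0.5],
    [0,-1,116,0,0,0,-0.5],
  ],
)

```text
time: 17.42
position: [0.4449, -0.3987, 0.1037]
tool_rot: [0.647, 0.717, -0.174, 0.192]
ft_force: [-0.4, 1.5, 3.6]
grip_width: 0.0371
```

Run:
```python
from h import *
A=toolR(5.9,-30);x,y,z=A.as_matrix().T; M=np.array([.4455,-.392,.116])
st();delta(M+z*.015,5.9,-30); delta((.455,-.33,.265),5.9,0)
```

```text
t 17.43 pos [ 0.4449 -0.3987  0.1037] F [-0.4  1.5  3.6] w 0.0371 q [-0.75  0.62  1.89 -1.01  0.4   0.05]
delta [-0.4, 1.3, 1.1] [-0.05, 0.04, 0.06] dist 2.0 ang 0.1
delta [-22.5, 16.9, -173.3] [-0.07, 30.04, 0.05] dist 176.0 ang 30.0
```

Call:
carry_out(
  series=[
    [0,0,-20,0,0,0,-0.5],
    [0,0,-50,0,0,0,-0.5],
    [0,3,-90,0,0,0,-0.5],
    [-6,8,-120,0,8,0,-0.5],
    [-14,12,-145,0,16,0,-0.5],
    [-22,17,-173,0,24,0,-0.5],
    [-22,17,-173,0,30,0,-0.5],
    [-22,17,-173,0,30,0,-0.5],
  ],
)

```text
time: 18.42
position: [0.4546, -0.331, 0.2638]
tool_rot: [0.67, 0.742, -0.001, -0.0]
ft_force: [-0.3, -0.1, -5.2]
grip_width: 0.0368
```

Run:
```python
from h import *
st();delta((.535,.248,.26),-1.8,0)
c=snap("scene","15"); crop(c,"s15",70,50,200,150,4)
```

```text
t 18.43 pos [ 0.4546 -0.331   0.2638] F [-0.3 -0.1 -5.2] w 0.0368 q [-0.83  0.4   1.54 -0.    1.2  -0.93]
delta [567.9, 138.5, 2.9] [-0.11, 0.07, 7.6] dist 585.0 ang 7.6
```

View pics/s15.png

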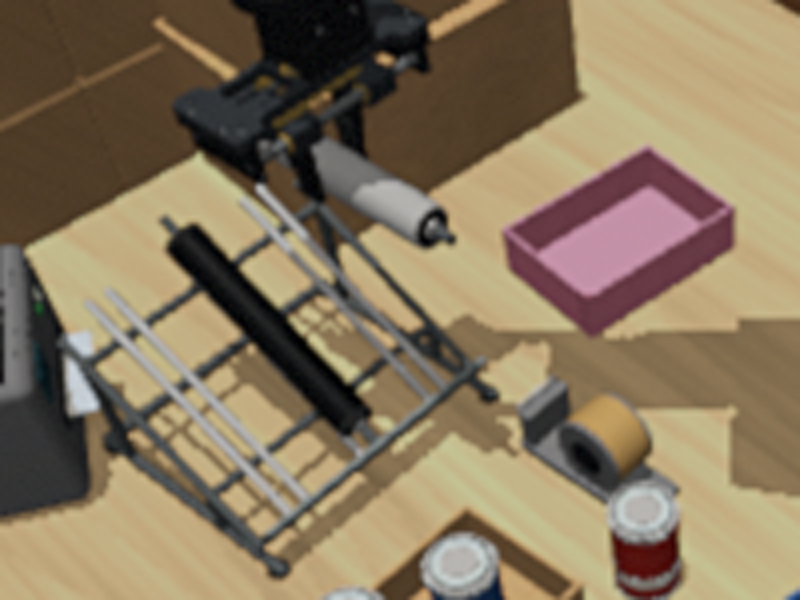

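Call:
carry_out(
  series=[
    [50,12,0,0,0,0.8,-0.5],
    [108,26,0,0,0,1.6,-0.5],
    [166,40,0,0,0,2.4,-0.5],
    [224,54,0,0,0,3.2,-0.5],
    [282,68,0,0,0,4,-0.5],
    [340,82,0,0,0,4.8,-0.5],
    [398,97,0,0,0,5.6,-0.5],
    [456,111,0,0,0,6.5,-0.5],
  ],
)

```text
time: 19.48
position: [0.5158, 0.138, 0.2617]
tool_rot: [0.711, 0.703, -0.002, -0.002]
ft_force: [-0.1, -1.1, -4.8]
grip_width: 0.037
```

Run:
```python
from h import *
st();delta((.5345,.248,.15),-1.8,0)
```

```text
t 19.48 pos [0.5158 0.138  0.2617] F [-0.1 -1.1 -4.8] w 0.037 q [ 0.05  0.36  1.61 -0.    1.18  0.06]
delta [110.4, 18.1, 111.5] [-0.32, 0.07, 1.19] dist 158.0 ang 1.2
```

Call:
carry_out(
  series=[
    [50,8,0,0,0,0.6,-0.5],
    [95,16,10,-0.2,0,1.2,-0.5],
    [110,18,50,-0.3,0,1.2,-0.5],
    [110,18,90,-0.3,0,1.2,-0.5],
    [110,18,111,-0.3,0,1.2,-0.5],
    [110,18,111,-0.3,0,1.2,-0.5],
    [110,18,111,-0.3,0,1.2,-0.5],
  ],
)

```text
time: 20.35
position: [0.5341, 0.248, 0.1509]
tool_rot: [0.718, 0.696, -0.0, 0.001]
ft_force: [-0.1, -0.4, -4.0]
grip_width: 0.0368
```

Run:
```python
from h import *
st(); delta((.5345,.248,.15),-1.8,0)
c=snap("wrist","16"); crop(c,"w16",0,0,512,384,1.5)
c=snap("scene","16"); crop(c,"s16",150,180,200,150,4)
```

```text
t 20.35 pos [0.5341 0.248  0.1509] F [-0.1 -0.4 -4. ] w 0.0368 q [ 0.25  0.57  1.59 -0.    0.98  0.28]
delta [-0.0, 0.4, 0.9] [0.03, 0.08, 0.04] dist 1.0 ang 0.1
```

View pics/w16.png

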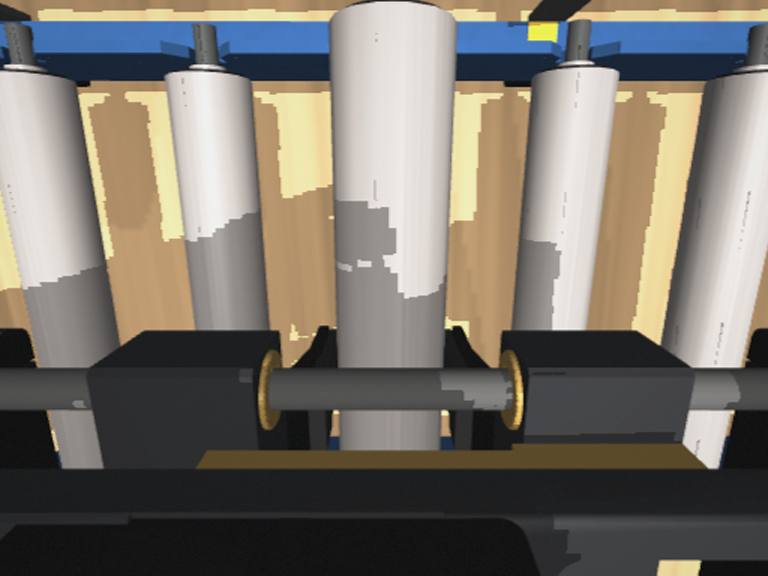

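View pics/s16.png

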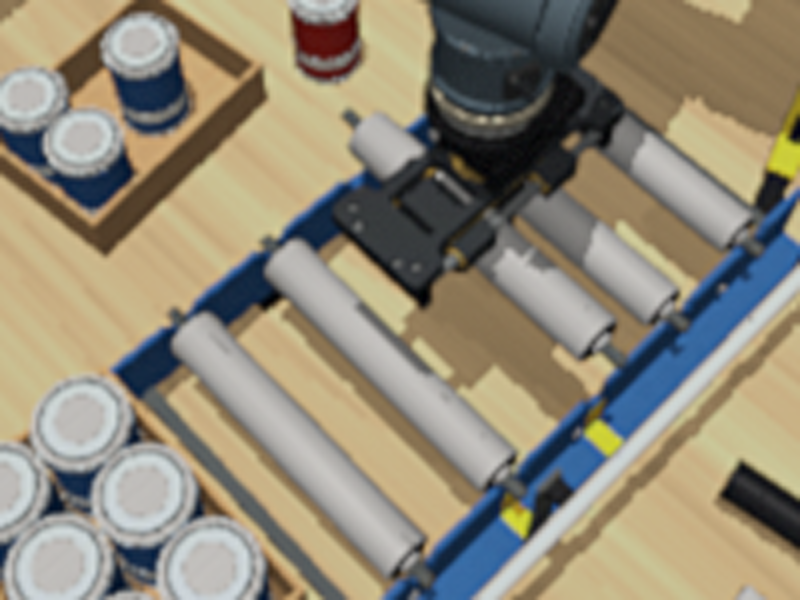

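Run:
```python
from h import *
c=load("wrist",16)
a=onz(c,205/1.5,40/1.5,.088);b=onz(c,578/1.5,38/1.5,.088);print(a,b)
m=(a+b)/2; print("gap2 centre x by neighbours",m[0]-(m[1]-.248)*.031)
for l,r,row in ((330,456,60),(337,446,250),(340,443,350)): print(onz(c,(l+r)/3,row/1.5,.166))
print("end",onz(c,391/1.5,5/1.5,.185))
s=load("scene",16); f=lambda x,y:(150+(x+.5)/4-.5,180+(y+.5)/4-.5)
A=onz(s,*f(346,114),.166);B=onz(s,*f(622,362),.166);v=B-A;print(A,B,(A+B)/2,np.linalg.norm(v))
delta((.535,.248,.08),-1.8,0)
```

```text
[0.45433265 0.37660303 0.088     ] [0.62398294 0.37229102 0.088     ]
gap2 centre x by neighbours 0.5352379399378236
[0.53861142 0.34992534 0.166     ]
[0.53644844 0.29189411 0.166     ]
[0.53538308 0.25576234 0.166     ]
end [0.53822235 0.35888099 0.185     ]
[0.53090576 0.11784489 0.166     ] [0.54011133 0.37901164 0.166     ] [0.53550854 0.24842826 0.166     ] 0.2613289364550473
delta [0.1, -0.2, 71.7] [0.14, 0.04, 0.01] dist 72.0 ang 0.1
```

Call:
carry_out(
  series=[
    [0,-0.5,30,0,0,0,-0.5],
    [0,-0.5,52,0,0,0,-0.5],
    [0,-0.5,66,0,0,0,-0.5],
    [0,-0.5,70,0,0,0,-0.5],
    [0,-0.5,70,0,0,0,-0.5],
  ],
)

```text
time: 21.08
position: [0.5352, 0.248, 0.0823]
tool_rot: [0.718, 0.696, 0.001, 0.001]
ft_force: [-0.1, -0.0, -4.3]
grip_width: 0.0367
```

Run:
```python
from h import *
st(); delta((.5345,.248,.07),-1.8,0)
```

```text
t 21.07 pos [0.5352 0.248  0.0823] F [-0.1 -0.  -4.3] w 0.0367 q [ 0.25  0.67  1.64 -0.    0.83  0.28]
delta [-0.0, -0.8, 12.3] [0.2, 0.02, 0.01] dist 12.0 ang 0.2
```

Call:
carry_out(
  series=[
    [0,-0.8,3,0,0,0,-0.5],
    [0,-0.8,6,0,0,0,-0.5],
    [0,-0.8,9,0,0,0,-0.5],
    [0,-0.8,12,0,0,0,-0.5],
    [0,-0.8,12.5,0,0,0,-0.5],
  ],
)

```text
time: 21.7
position: [0.5346, 0.2481, 0.0709]
tool_rot: [0.718, 0.696, 0.001, 0.001]
ft_force: [-2.8, -1.8, 5.3]
grip_width: 0.0369
```

Call:
carry_out(
  series=[
    [0,0,1.5,0,0,0,-0.5],
    [0,0,2,0,0,0,-0.5],
    [0,0,2,0,0,0,-0.5],
  ],
)

```text
time: 22.08
position: [0.5346, 0.2481, 0.0708]
tool_rot: [0.718, 0.696, 0.001, 0.002]
ft_force: [-3.3, -1.1, 8.3]
grip_width: 0.0369
```

Seated on the slot floors. Release and rise straight.

Call:
carry_out(
  series=[
    [0,0,0,0,0,0,0.3],
    [0,0,0,0,0,0,0.3],
    [0,0,0,0,0,0,0.3],
    [0,0,-20,0,0,0,0.3],
    [0,0,-75,0,0,0,0.3],
    [-30,0,-120,0,0,0,0.3],
    [-80,0,-170,0,0,0,0.3],
    [-80,0,-190,0,0,0,0.3],
  ],
)

```text
time: 23.08
position: [0.5321, 0.1661, 0.2632]
tool_rot: [0.719, 0.695, 0.002, 0.003]
ft_force: [0.8, -0.0, 0.6]
grip_width: 0.0565
```

Run:
```python
from h import *
st(); 
c=snap("wrist","17"); crop(c,"w17",0,0,512,384,1.5)
c=snap("scene","17"); crop(c,"s17",120,170,266,200,3)
c=snap("side","17"); crop(c,"d17",40,140,266,160,3)
```

```text
t 23.07 pos [0.5321 0.1661 0.2632] F [ 0.8 -0.   0.6] w 0.0565 q [ 0.1   0.39  1.56 -0.    1.19  0.14]
```

View pics/w17.png

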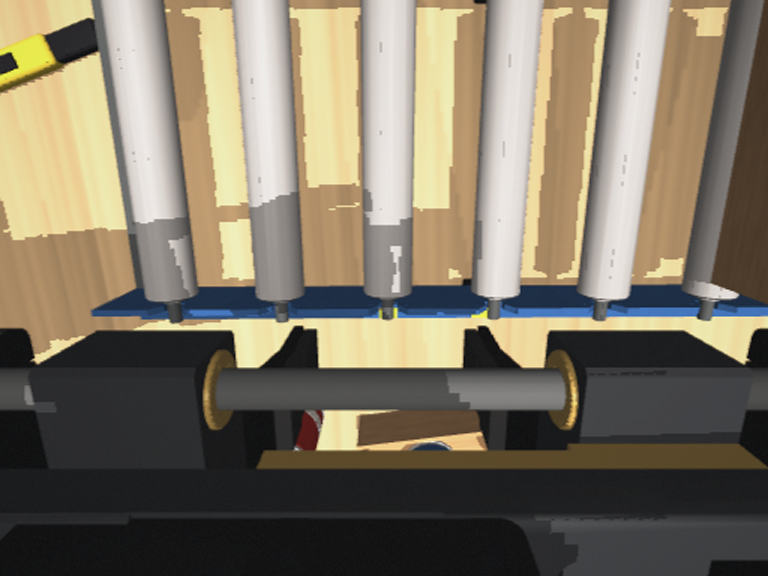

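View pics/s17.png

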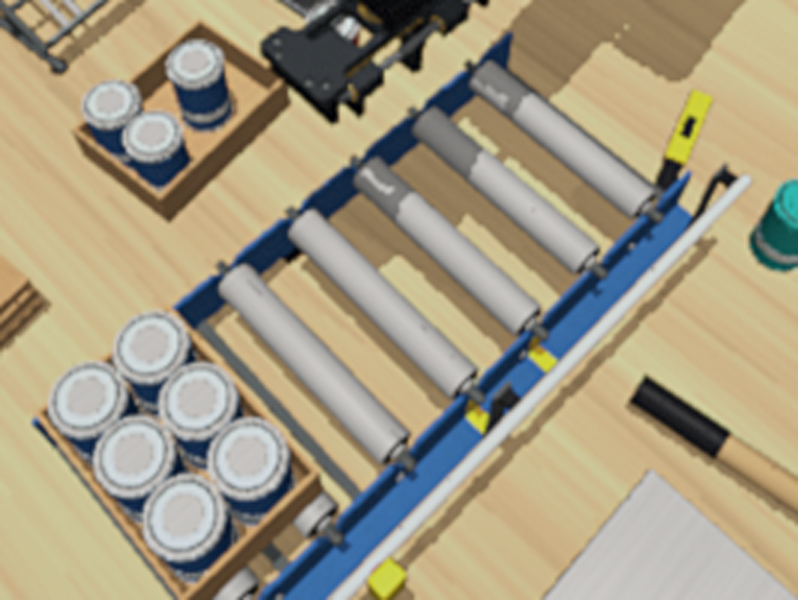

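View pics/d17.png

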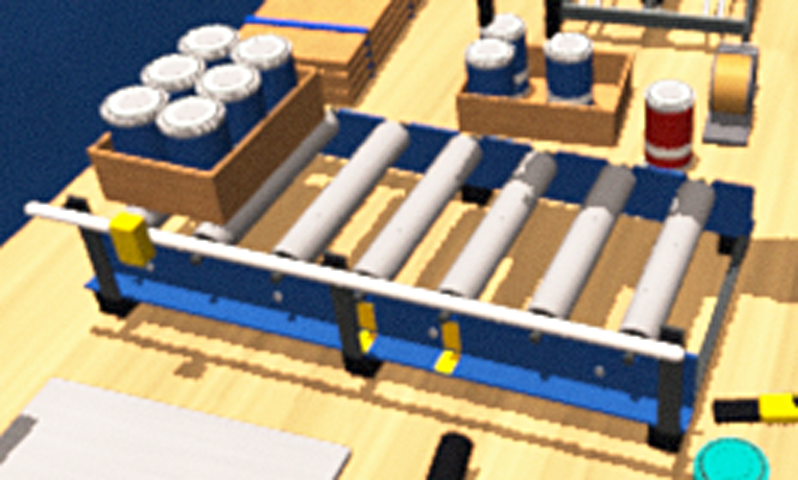

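Run:
```python
from h import *
from rig import robot
c=load("wrist",17)
for u,v in ((175,312),(282,313),(389,312),(494,311),(600,310)): print(onz(c,u/1.5,v/1.5,.088).round(4))
s=load("scene",17); S=lambda x,y:(120+(x+.5)/3-.5,170+(y+.5)/3-.5)
t=onz(s,*S(196,61),.099); b=onz(s,*S(333,22),.095)
o=np.array([.598,-.072,0]); r=R.from_euler('z',-5.7,degrees=True); print("can in case",r.apply(t-o).round(3))
for n in ("scene","side"):
    d=cv2.absdiff(load(n,1)["pixels"],load(n,17)["pixels"]).max(2)
    print(n,"red/rubber region",[int((d[y:y+h,x:x+w]>60).sum()) for x,y,w,h in (((105,95,60,65),(220,168,24,34),(145,195,38,38)) if n=="scene" else ((250,85,20,60),(250,165,25,32),(192,143,27,32)))])
st(); print(robot.hand_in())
```

```text
[0.3623 0.13   0.088 ]
[0.4468 0.1261 0.088 ]
[0.5318 0.1239 0.088 ]
[0.6154 0.1217 0.088 ]
[0.7    0.1195 0.088 ]
can in case [-0.031 -0.005  0.099]
scene red/rubber region [422, 436, 53]
side red/rubber region [2, 1, 37]
t 23.23 pos [0.5322 0.168  0.262 ] F [ 0.2 -0.2 -0.1] w 0.0562 q [ 0.11  0.39  1.56 -0.    1.18  0.14]
the job is handed in; nothing more can be done
None
```

I handed the job in at about 23 s. The fallen can is upright in the case and both bright spare rollers are in the two empty positions. `hand_in` gives no verdict, so this rests on my own checks.

- **Can:** it stands at about x = -31 mm, y = -5 mm in the case frame. I lowered it until it touched the case floor before opening the jaws.
- **Rollers:** I lowered both until they met resistance, at almost the same height (TCP z = 71.5 and 70.8 mm), before releasing. In the last wrist picture the right-hand axle ends of the five visible rollers are 84–85 mm apart and in line. That matches the 85 mm spacing and the axles already in their slots.
- **First roller:** measured after release, its middle was about 85.5 mm from the next fitted roller. It looked parallel to it within about 0.4° (limit 1.7°).
- **Bystanders:** in the final pictures I saw no sign that the fitted rollers, cans, mallet or knife had moved. For the rubber roller and the tape stand that rests on pictures taken before the last placing.

Two checks were less clear:
- **Image differences:** comparing the first and last pictures, the scene camera showed about 430 changed pixels each around the rubber roller and the red can. The side camera showed almost none there. I put this down to the arm and its shadow in view.
- **Roller angle from the scene camera:** rough readings were 1–2° off the wrist-camera ones. They were off in the same direction for rollers I had not touched, so I trusted the wrist readings.

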